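Switch on the food counter's battery pack with its bayonet key

TASK

Switch on the counter's battery pack: take the red key off the key rack, feel it into the key switch on the pack's sloping panel without ramming it, push it in against its spring and turn it clockwise all the way to on, and leave it locked in the switch. Leave the other keys hanging and the tin and the jar in front where they are.

Things in the scene. Friction and masses are not known exactly. Their poses are not given: they have to be found in the camera images.
- key_bow (a point): Centre of the bow (handle) of the loose red key, 70 g, 96 mm long, hanging shaft down on one of three pegs. z runs along the key from tip to bow, y along the width of bow and blade, x through the thickness. The bow is a red plate 46 wide (y), 12 thick (x), 46 mm long (z); its hang hole is 16 mm wide, 18 mm high, top edge 16 mm above this point. Half a turn about z fits as well.
- key_tip (a point): End of the red key's blade, on its axis, 73 mm below key_bow along the key; same axes. The flat steel blade is 24 mm wide (y), 7 mm thick (x) and 12 mm long; its last 4 mm taper to 22 x 5 mm. Above it a round shaft 8 mm across, then a collar 16 mm across and 6 mm long under the bow.
- key_rack: Fixed grey key rack. Origin: centre under its 100 x 300 mm foot; front looks along -x, z up. A rail on two end posts, top at z = 140 mm, front face at x = +30 mm. Three pegs 6 mm thick at y = -100, 0, +100 mm reach forward at z = 125 mm to x = -18 mm, ends turned up to x = -24 mm: raise a key 5 to 12 mm, then draw it off along -x. Keys hang at about x = +4 mm; which hangs where varies.
- switch_face (a point): Nominal middle of the face of the key switch (red, round, 77 mm across, 30 mm proud of a yellow disc on the sloping panel). z: out of the face, 35 degrees from vertical, leaning to the robot; y: level, along the slot when off; x: up the slope. The switch is screwed down through slotted holes: its keyhole really lies anywhere from 5 mm down to 5 mm up the slope (x) from this point, y and z exact.
- pack: Fixed grey battery pack with black cheeks, 260 (x) x 320 (y) x 192 mm high, orange carrying bar along y at the back up to 231 mm. Origin: centre of its underside; its front looks along -x. Place and yaw vary.
- plunger (a joint): Spring plunger in the switch under the keyhole, m pressed in: 0 at rest, its top 13 mm below the face; 0.008 at its stop (21 mm). Pushes the key's tip out with 4 N at first, 7 N at 4 mm, 9.6 N at 8 mm. A turned key that is let go springs back until its blade rests behind the face plate, tip about 17 mm deep.
- rotor (a joint): Turn of the switch's barrel behind the face plate, rad: 0 off (slot in line with the plate's slot; red dots on the disc), 1.2 on, at the stop (green dots), growing clockwise as seen looking onto the face. The key's blade carries it round with about 0.1 rad of play; it resists with about 0.12 N m and stays where it is left.
- store_key_bow (a point): Centre of the blue bow (36 mm wide, 10 mm thick, 44 mm long) of another key hanging on the rack; leave it there. z along the key, y along its bow.
- van_key_bow (a point): Centre of the black bow (same size as the blue one) of a third key hanging on the rack; leave it there.
- tin_a_center (a point): Middle of a food tin 74 mm across and 110 mm high standing on the counter in front; leave it.
- jar_a_center (a point): Middle of an amber food jar 68 mm across and 100 mm high standing on the counter in front; leave it.
Mind the look-alikes: they are no part of the job. There is more than one size of the part that bears key_bow; the job needs the larger.

How it is judged:
By the outcome, as a careful person would: the job done as asked, in the order asked, and still so for the second after the job is handed in, with the robot touching nothing.
It also fails if it takes over 72 s, if anything falls off the work surface, if the arm or the gripper's body presses on something with over 40 N, if the wrist force passes 120 N, or if a joint passes its speed limit or range.

ROBOT

A 6-joint arm with a two-finger parallel gripper is mounted at the origin on the work surface. World frame = base frame: x ahead of the robot, y to its left, z up, the work surface at z = 0. Lengths are in mm, angles in rad, forces in N, time in s.
With the tool pointing down it reaches from about 350 to 875 mm from the base axis. Payload 4.2 kg.
Tool frame: the origin (TCP) lies midway between the tips of the shut fingers; the grasp point (between the pads) lies 19 mm behind it (arm.tcp_to_grasp is the distance from the TCP to the grasp point, in mm); z points along the fingers, y is the line along which they close (so a half turn about z gives the same grasp; the last joint's range is limited). The gripper opens to 85 mm and grips with 20 to 120 N. Pads are 22 mm wide; open, the fingers measure 114 mm over their backs; the gripper's body (76 mm by 85 mm) begins 54 mm behind the grasp point. The pads swing forward as they close: fully open they stand 13 mm farther back than shut.
Start: joints at [1.492, 0.385, 0.008, 0, -1.194, -0.259], TCP at [207.1, 589.668, 231.312] pointing down, gripper open.
Joint ranges: [-3.14, 3.14], [-1.21, 2.06], [-1.07, 1.41], [-3.16, 2.05], [-2.99, -0.16], [-3.1, 3.1]. Speed limits (rad/s): [2.79, 2.79, 3.14, 3.14, 3.14, 3.14].

INTERFACE

Orientations are given as a unit quaternion [x, y, z, w].
In Python, from bench import arm gives the robot as it stands.
- The arm moves only by the tool arm_command, never from a script. Its argument "rows" is a list of rows, each a list of 2 entries, a list of its own where there are three numbers: the shift along the tool's x, y, z as a fraction of full scale, then the turn, a rotation vector about the tool's x, y, z as a fraction of full scale. In form: [[[x, y, z], [wx, wy, wz]], ...]. A call has 1 to 5 rows; each row is the pose to reach, as a shift and turn from the pose commanded when the call began, along the tool's axes at that moment, turning the shorter way round; what a row does not reach only later rows make up. Full scale, the value 1, is 0.25 m for a shift and 180 degrees for a turn. A row lasts 1/10 s, in which the tool goes at most 50 mm and 8.59 degrees, less where a joint would pass 70% of its speed; a pose out of reach is approached as far as the arm can. A call with a number of a shift or a turn outside -1 to 1 is refused whole. A call with a gripper value outside its range is refused whole. "grip" is the opening, from 0 (shut) to 1 (fully open), set as the call begins (left out, the last holds). The fingers move at their own pace and stop on an object; the grip force is fixed at half the most. Time passes only in rows, so rows that repeat a pose let the fingers close. It gives the time, the measured TCP pose, the force, the opening and the grip force at its end, in the units of the state.
- arm.read_state(): the state, without advancing time (a new reading comes with each control period).
- arm.get_image(name): name is "scene" or "top" or "wrist"; returns (picture, depth): 420x560x3 uint8, blue, green, red; 420x560 float32, mm along the optical axis (not along the pixel's ray), 0 where there is no reading.
- arm.camera_info(name): a dict with "fx", "fy", "cx", "cy" (pixels), "extrinsics" (4x4, takes a point from camera to world coordinates). Camera axes: x right, y down, z forward; pixel columns grow to the right and rows downward; lengths in mm; the calibration is good to about 2 mm. A picture is of the moment at which its call begins: read the wrist's pose just before it. camera_info takes no time and is no camera call; for the wrist camera it gives the pose at the moment of the call.
- arm.job_done(): hands the job in; it is judged then, once.
Trained networks look in the newest picture that a camera, given by its name, has taken for a name from the list of things; names that differ only in an ending like _2 or _b are one class to them, and where a whole thing is asked for, a point or a joint stands for the part that bears it (a point fixed in the world has none). Each returns a list of dicts, best first, with "score" (0 to 1); they miss things now and then, are a little off and sometimes report something else, mostly with a low value. They report only what shows in the picture. A call takes as long as a camera call. They do not tell look-alikes from the thing itself.
- arm.spot_in(camera, query): "position" ([column, row] in pixels, amid what is visible of it).
The state is a dict: "clock": time; "joints": joint angles; "joint_vel": joint speeds; "joint_efforts": joint torques, N m; "position": TCP position; "ee_rot": TCP orientation; "contact_force": force on the tool from outside, world axes, zero at the start; "wrist_torque": the same for the moment, N m; "gripper_width": finger opening in mm; "grasp_force": force on a finger pad.
Only numpy, scipy, OpenCV 4.12 (cv2) and the standard library are available. Lean on these libraries where they do the work, as an engineer would, in place of code of your own. Each camera call takes 0.05 s, during which the arm holds its last target. There are 200 camera calls.

## Working session

There is one attempt and no reset: what is moved stays moved. The work goes in short steps, Python scripts to look and compute and a tool call to move; the robot and the scene stay as the last step left them, time stands still between calls to the robot, and variables do not carry over. Pictures are saved under pics/ and viewed, at most 10 in all, crops included, and the job is handed in when it is done.

Besides the shell and the picture viewer there is one more tool, called after "Emit:" in YAML: its name, and indented under it one key for each argument. arm_command: Moves the arm, as the interface text tells. Shift numbers are shares of 0.25 m and turn numbers shares of 180 degrees, none past 1 either way. Its arguments: {"type":"object","properties":{"rows":{"type":"array","items":{"type":"array"}},"grip":{"type":"number"}},"required":["rows"]}

```bash
ls; mkdir -p pics; python3 - <<'E'
from bench import arm
import cv2,numpy as np
s=arm.read_state();print(s['clock'],s['position'],s['ee_rot'])
for c in("scene","top"):
    im,d=arm.get_image(c);cv2.imwrite(f"pics/{c}0.png",im);np.save(f"{c}_d.npy",d)
    i=arm.camera_info(c);print(c,i['fx'],i['cx'],np.round(i['extrinsics'],3).tolist())
    E=np.array(i['extrinsics'])
    for n in("key_bow","key_tip","key_rack","switch_face","pack","store_key_bow","van_key_bow","tin_a_center","jar_a_center"):
        for r in arm.spot_in(c,n)[:4]:
            u,v=r['position'];z=d[int(v),int(u)]
            p=E@[(u-i['cx'])/i['fx']*z,(v-i['cy'])/i['fy']*z,z,1]
            print(n,round(r['score'],2),np.round([u,v]),np.round(p[:3]))
print(arm.read_state()['clock'])
E
```

```text
pics
0.0 [206.92499291 589.13902808 230.23411934] [ 9.85752693e-01 -1.68197818e-01 -1.48216118e-04  1.04891225e-03]
scene 493.5487543660399 284.96030073158295 [[0.302, 0.806, -0.509, 1053.465], [0.953, -0.254, 0.163, -101.925], [0.002, -0.535, -0.845, 986.108], [0.0, 0.0, 0.0, 1.0]]
key_bow 0.8 [381. 208.] [577. 261. 120.]
key_bow 0.8 [401. 274.] [704. 263.  51.]
key_tip 0.84 [380. 203.] [575. 258. 137.]
key_tip 0.6 [399. 275.] [702. 262.  47.]
key_rack 0.83 [377. 229.] [565. 278.   4.]
key_rack 0.2 [379. 205.] [576. 254. 134.]
switch_face 0.85 [176. 292.] [ 659. -179.  167.]
pack 0.85 [140. 348.] [ 762. -244.  226.]
store_key_bow 0.63 [340. 226.] [599. 161. 131.]
van_key_bow 0.73 [420. 187.] [546. 369. 107.]
tin_a_center 0.82 [260. 189.] [447.  36. 108.]
jar_a_center 0.69 [138. 211.] [ 413. -228.   93.]
top 390.9617656268283 278.9403409009449 [[-0.012, -0.994, 0.112, 428.156], [-1.0, 0.012, -0.008, 70.556], [0.007, -0.112, -0.994, 1095.548], [0.0, 0.0, 0.0, 1.0]]
key_bow 0.72 [198. 198.] [565. 264. 135.]
key_bow 0.57 [205. 153.] [703. 263.  51.]
key_tip 0.44 [196. 200.] [561. 267. 137.]
key_rack 0.92 [208. 204.] [568. 259.   7.]
switch_face 0.84 [376. 164.] [ 642. -174.  162.]
pack 0.6 [402. 144.] [ 687. -240.  169.]
store_key_bow 0.43 [235. 189.] [588. 171. 135.]
van_key_bow 0.72 [199. 197.] [568. 261. 135.]
van_key_bow 0.42 [160. 204.] [553. 357. 133.]
tin_a_center 0.7 [287. 256.] [421.  45. 111.]
jar_a_center 0.85 [393. 268.] [ 388. -224.  103.]
1.0
```

```bash
python3 - <<'E'
import cv2,numpy as np
a=cv2.imread("pics/scene0.png");b=cv2.imread("pics/top0.png")
A=cv2.resize(a[150:350,310:460],None,fx=3,fy=3,interpolation=2);B=cv2.resize(b[130:230,140:250],None,fx=3,fy=3,interpolation=2)
o=np.zeros((600,780,3),np.uint8);o[:600,:450]=A;o[:300,450:780]=B
C=cv2.resize(b[120:230,330:450],(327,300));o[300:,450:777]=C
cv2.imwrite("pics/crop1.png",o)
E
```

```text
(no output)
```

View pics/scene0.png

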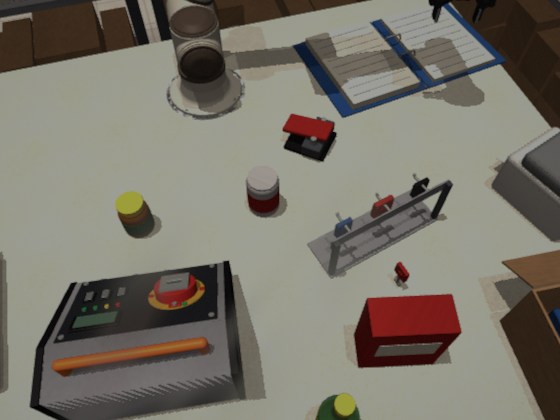

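View pics/crop1.png

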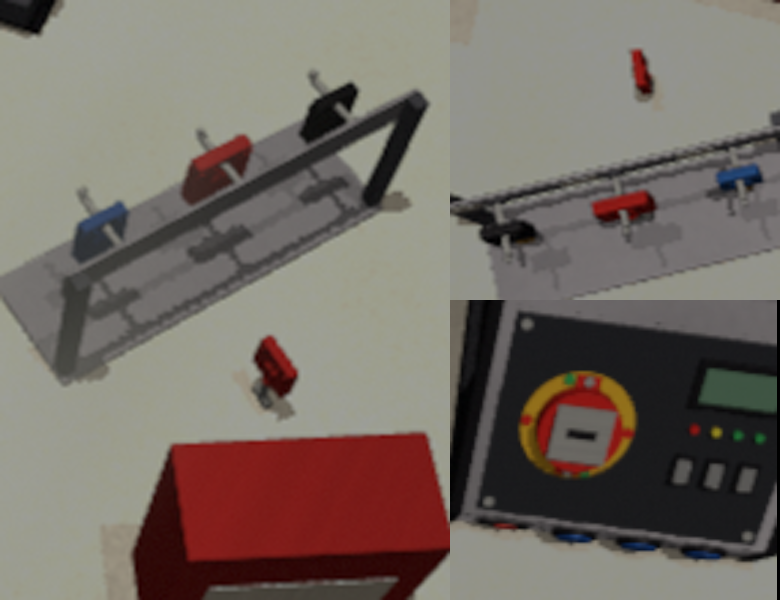

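The red key candidates are the one on the middle peg (scene 381,208) and a small loose red key on the counter (401,274). The rack one is larger (about 46 mm bow) and hangs on a peg as described, so it is the one meant, and the crop confirms it. The red switch, with its grey plate and slot, is at about (176,290) in the scene picture.

```bash
cat > h.py <<'E'
from bench import arm
import cv2,numpy as np
from scipy.spatial.transform import Rotation as Ro
def cloud(c,d,i=None):
    i=i or arm.camera_info(c);v,u=np.mgrid[:420,:560]
    P=np.stack([(u-i['cx'])/i['fx']*d,(v-i['cy'])/i['fy']*d,d,np.ones_like(d)],-1)
    return (P@np.array(i['extrinsics']).T)[...,:3]
def delta(p0,R0,p1,R1):
    "shift (tool axes /250) and rotvec (/pi) from pose 0 to pose 1"
    return np.round(R0.T@(np.array(p1)-p0)/250,4),np.round(Ro.from_matrix(R0.T@R1).as_rotvec()/np.pi,4)
def cur():
    s=arm.read_state();return np.array(s['position']),Ro.from_quat(s['ee_rot']).as_matrix(),s
E
python3 - <<'E'
from h import *
for c in("scene","top"):
    im=cv2.imread(f"pics/{c}0.png");d=np.load(f"{c}_d.npy");W=cloud(c,d);X,Y,Z=W[...,0],W[...,1],W[...,2]
    hsv=cv2.cvtColor(im,cv2.COLOR_BGR2HSV).astype(int);H,S,V=hsv[...,0],hsv[...,1],hsv[...,2]
    box=(X>480)&(X<660)&(Y>90)&(Y<440)
    m=box&(Z>134)&(Z<146)&(S<60)
    P=W[m];k=np.polyfit(P[:,1],P[:,0],1);r=P[:,0]-np.polyval(k,P[:,1]);k=np.polyfit(P[abs(r)<8,1],P[abs(r)<8,0],1)
    print(c,'rail',m.sum(),k,'yaw',-np.arctan(k[0]),'y range',P[:,1].min(),P[:,1].max(),'z',np.median(P[:,2]))
    f=box&(Z>-5)&(Z<12)
    for n,mm in(("red",((H<8)|(H>172))&(S>120)),("blue",(H>100)&(H<125)&(S>110))):
        m=box&mm&(Z>70);P=W[m];print(n,m.sum(),P.mean(0).round(1),P.min(0).round(),P.max(0).round())
        k=np.polyfit(P[:,1],P[:,0],1);print('  slope',k)
    # pack panel
    box=(X>520)&(X<800)&(Y>-420)&(Y<-60)
    m=box&((H<8)|(H>172))&(S>120)&(Z>120);P=W[m];print('switch red',m.sum(),np.median(P,0).round(1),P.min(0).round(),P.max(0).round())
    m=box&(H>18)&(H<32)&(S>120)&(Z>100);P=W[m];print('yellow',m.sum(),P.mean(0).round(1),P.min(0).round(),P.max(0).round())
    m=box&(H>6)&(H<17)&(S>150)&(Z>200);P=W[m];
    if len(P)>10:
        k=np.polyfit(P[:,1],P[:,0],1);print('bar',m.sum(),P.mean(0).round(1),'yaw',-np.arctan(k[0]),P.min(0).round(),P.max(0).round())
    m=box&(V<60)&(Z>90)&(Z<190);P=W[m]
    # plane RANSAC for normal
    rng=np.random.default_rng(0);best=0
    for _ in range(400):
        a=P[rng.choice(len(P),3,False)];n=np.cross(a[1]-a[0],a[2]-a[0]);L=np.linalg.norm(n)
        if L<100: continue
        n/=L;q=abs((P-a[0])@n)<2
        if q.sum()>best:best=q.sum();Q=P[q]
    ce=Q.mean(0);n=np.linalg.svd(Q-ce,full_matrices=False)[2][2];n*=np.sign(n[2]);print('panel',len(P),best,ce.round(1),n.round(3),'tilt',np.degrees(np.arccos(n[2])),'yaw',np.arctan2(-n[1],-n[0]))
E
```

```text
scene rail 448 [-2.32247237e-01  6.62247473e+02] yaw 0.22820166889901553 y range 127.8781222046304 422.0521952429208 z 138.4304819549751
red 150 [571.1 269.2 128. ] [560. 245.  97.] [579. 290. 140.]
  slope [-1.68028351e-01  6.16338966e+02]
blue 34 [592.3 171.3 133.6] [586. 156. 131.] [597. 186. 136.]
  slope [-2.15681534e-01  6.29283020e+02]
switch red 633 [ 659.1 -181.5  159.9] [ 611. -419.  127.] [ 790. -131.  223.]
yellow 272 [ 663.9 -181.9  147.2] [ 618. -415.  109.] [ 788. -130.  164.]
bar 1640 [ 767.1 -264.   228. ] yaw -0.14547559490210135 [ 742. -376.  201.] [ 791. -144.  235.]
panel 6485 5148 [ 659.1 -248.7  148.3] [-0.567  0.084  0.819] tilt 35.008050109114635 yaw -0.14755589050866139
top rail 362 [-2.32782176e-01  6.60938040e+02] yaw 0.22870917002335642 y range 130.83852166286607 422.8915055352254 z 139.95059807764682
red 132 [566.8 266.3 124.8] [559. 245.  86.] [577. 289. 140.]
  slope [-2.39374884e-01  6.30580323e+02]
blue 79 [589.  175.1 125.8] [540. 153.  95.] [598. 381. 138.]
  slope [-2.37971608e-01  6.30694635e+02]
switch red 369 [ 647.7 -178.5  157.5] [ 601. -294.  130.] [792. -94. 180.]
yellow 455 [ 659.9 -187.5  147.5] [ 601. -315.  103.] [781. -86. 235.]
bar 642 [ 761.5 -259.6  227.9] yaw -0.14514895763411675 [ 740. -375.  200.] [ 785. -142.  236.]
panel 6204 4117 [ 648.7 -244.5  142.3] [-0.567  0.084  0.82 ] tilt 34.960412150981 yaw -0.14727806422911074
```

```bash
python3 - <<'E'
from h import *
p,R,s=cur()
def Rdown(y): c,sn=np.cos(y),np.sin(y);return np.array([[c,sn,0],[sn,-c,0],[0,0,-1.]])
mid=[390,425,255];t=[565,262,255]
print(delta(p,R,mid,R@Ro.from_rotvec([0,0,-np.radians(16)]).as_matrix()))
print(delta(p,R,t,Rdown(0.229)))
i=np.array(arm.camera_info("wrist")['extrinsics']);T=np.eye(4);T[:3,:3]=R;T[:3,3]=p
print((np.linalg.inv(T)@i).round(3))
E
```

```text
(array([ 0.9086,  0.3789, -0.0948]), array([ 0.    ,  0.    , -0.0889]))
(array([ 1.7851,  0.7621, -0.0947]), array([ 0.    ,  0.    , -0.1804]))
[[  -0.      -0.96    -0.278   70.404]
 [   1.      -0.      -0.      -0.2  ]
 [   0.      -0.278    0.96  -143.25 ]
 [   0.       0.       0.       1.   ]]
```

Emit:
arm_command:
  rows:
    - [[0.2,0.08,-0.05],[0,0,-0.03]]
    - [[0.4,0.16,-0.095],[0,0,-0.06]]
    - [[0.6,0.25,-0.095],[0,0,-0.09]]
    - [[0.8,0.34,-0.095],[0,0,-0.12]]
    - [[0.95,0.41,-0.095],[0,0,-0.15]]
  grip: 1

```text
clock: 1.5
position: [390.4, 420.6, 255.5]
ee_rot: [0.998, 0.069, 0.0, -0.0]
contact_force: [0.7, -0.1, 0.4]
gripper_width: 85.1
grasp_force: 0.0
```

```bash
python3 - <<'E'
from h import *
p,R,s=cur()
def Rdown(y): c,sn=np.cos(y),np.sin(y);return np.array([[c,sn,0],[sn,-c,0],[0,0,-1.]])
print(p,delta(p,R,[565,262,255],Rdown(0.229)))
E
```

```text
[390.3934385  420.62801184 255.50848083] (array([0.6046, 0.7245, 0.0019]), array([-0.0002, -0.0002, -0.029 ]))
```

Emit:
arm_command:
  rows:
    - [[0.15,0.18,0],[0,0,-0.01]]
    - [[0.3,0.36,0],[0,0,-0.02]]
    - [[0.45,0.54,0],[0,0,-0.029]]
    - [[0.605,0.724,0],[0,0,-0.029]]
    - [[0.605,0.724,0],[0,0,-0.029]]

```text
clock: 2.0
position: [565.0, 260.4, 255.1]
ee_rot: [0.994, 0.111, 0.0, 0.0]
contact_force: [-0.9, 0.5, 0.6]
gripper_width: 85.4
grasp_force: 0.0
```

```bash
python3 - <<'E'
from h import *
p,R,s=cur();print(p,R.round(3).tolist())
i=arm.camera_info("wrist");im,d=arm.get_image("wrist");cv2.imwrite("pics/w1.png",im)
W=cloud("wrist",d,i);X,Y,Z=W[...,0],W[...,1],W[...,2]
hsv=cv2.cvtColor(im,cv2.COLOR_BGR2HSV).astype(int);H,S,V=hsv[...,0],hsv[...,1],hsv[...,2]
m=((H<8)|(H>172))&(S>110)&(Z>60)&(abs(X-570)<50)&(abs(Y-265)<50);
print(m.sum());P=W[m];print(P.mean(0).round(1),P.min(0).round(),P.max(0).round())
q=m&(Z>P[:,2].max()-5);Q=W[q];print('top',len(Q),Q.mean(0).round(1),Q.min(0).round(1),Q.max(0).round(1));k=np.polyfit(Q[:,1],Q[:,0],1);print(k)
r=(Z>134)&(Z<146)&(S<60)&(X>560)&(X<640);P=W[r];k=np.polyfit(P[:,1],P[:,0],1);print('rail',r.sum(),k,np.median(P[:,2]))
E
```

```text
[565.02326976 260.41529518 255.07561108] [[0.975, 0.221, 0.0], [0.221, -0.975, -0.0], [0.0, 0.0, -1.0]]
999
[571.2 269.  132.5] [550. 216.  86.] [589. 305. 351.]
top 2 [574.8 262.1 349.6] [567.8 231.6 348.7] [581.7 292.7 350.5]
[-2.26626179e-01  6.34165023e+02]
rail 2286 [-2.23637353e-01  6.60504815e+02] 140.24751516974263
```

View pics/w1.png

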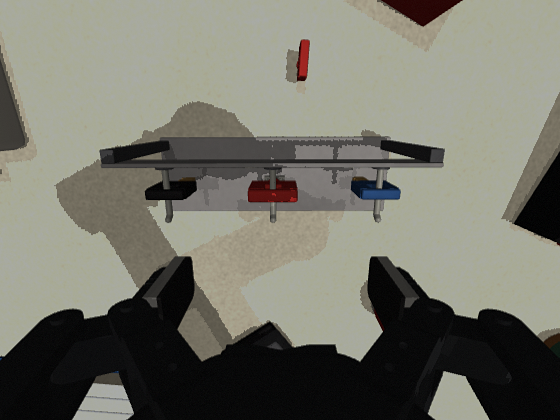

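The wrist picture shows the large red bow on the middle peg at (273,191), with the black key to its left and the blue to its right. The rack is level in the picture, so the yaw is right.

```bash
cat >> h.py <<'E'
def Rdown(y): c,sn=np.cos(y),np.sin(y);return np.array([[c,sn,0],[sn,-c,0],[0,0,-1.]])
E
python3 - <<'E'
from h import *
p,R,s=cur()
i=arm.camera_info("wrist");im,d=arm.get_image("wrist")
W=cloud("wrist",d,i)
hsv=cv2.cvtColor(im,cv2.COLOR_BGR2HSV).astype(int);H,S,V=hsv[...,0],hsv[...,1],hsv[...,2]
m=((H<8)|(H>172))&(S>110);m[:175]=0;m[210:]=0;m[:,:235]=0;m[:,310:]=0
m&=(W[...,2]>131)&(W[...,2]<140)
A=Rdown(.229);L=(W-p)@A # rack-aligned, origin tcp
P=L[m];print(m.sum(),np.percentile(P,[1,50,99],axis=0).round(1).tolist())
r=(W[...,2]>137)&(W[...,2]<143)&(S<60);P=L[r];P=P[(abs(P[:,1])<120)];print('rail',np.percentile(P[:,0],[2,10,50,90,98]).round(1))
Q=L[m];mid=(np.percentile(Q[:,:2],1,axis=0)+np.percentile(Q[:,:2],99,axis=0))/2
c=p+A@np.array([mid[0],mid[1],0]);print('bow centre',mid,c)
c[2]=92.5
up=c.copy();up[2]=165
print(delta(p,R,up,A),delta(p,R,c,A))
E
```

```text
647 [[-2.1, -33.5, 117.6], [4.7, -11.5, 119.4], [9.8, 11.4, 123.3]]
rail [30.9 31.3 33.1 34.7 35. ]
bow centre [  3.848978   -11.07566303] [568.92649099 269.36482812 254.64983364]
(array([ 0.0147, -0.0451,  0.3585]), array([ 0.0006, -0.0002, -0.0031])) (array([ 0.0145, -0.0457,  0.6485]), array([ 0.0006, -0.0002, -0.0031]))
```

Emit:
arm_command:
  rows:
    - [[0.016,-0.045,0.15],[0,0,-0.003]]
    - [[0.016,-0.045,0.3],[0,0,-0.003]]
    - [[0.016,-0.045,0.42],[0,0,-0.003]]
    - [[0.016,-0.045,0.54],[0,0,-0.003]]
    - [[0.016,-0.045,0.665],[0,0,-0.003]]

```text
clock: 2.6
position: [564.2, 275.4, 88.0]
ee_rot: [0.993, 0.117, 0.0, -0.0]
contact_force: [-0.6, 0.1, 0.1]
gripper_width: 85.3
grasp_force: 0.0
```

Emit:
arm_command:
  rows:
    - [[0,0,0],[0,0,0]]
    - [[0,0,0],[0,0,0]]
    - [[0,0,0],[0,0,0]]
    - [[0,0,0],[0,0,0]]
    - [[0,0,0],[0,0,0]]
  grip: 0.35

```text
clock: 3.1
position: [565.7, 275.6, 91.1]
ee_rot: [0.993, 0.117, 0.002, -0.001]
contact_force: [-0.8, 1.5, 4.5]
gripper_width: 44.5
grasp_force: 61.2
```

Emit:
arm_command:
  rows:
    - [[0,0,0],[0,0,0]]
    - [[0,0,0],[0,0,0]]
    - [[0,0,0],[0,0,0]]
    - [[0,0,0],[0,0,0]]
    - [[0,0,0],[0,0,0]]

```text
clock: 3.6
position: [565.7, 275.6, 91.0]
ee_rot: [0.993, 0.117, 0.002, -0.001]
contact_force: [-1.3, 1.2, 7.2]
gripper_width: 44.7
grasp_force: 61.5
```

```bash
python3 - <<'E'
from h import *
for k in range(3):
    p,R,s=cur();print(s['clock'],p.round(2),np.round(s['joints'],4).tolist(),np.round(s['contact_force'],1),np.round(s['wrist_torque'],3))
    im,d=arm.get_image("wrist")
cv2.imwrite("pics/w2.png",im)
print(delta(p,R,p+[0,0,8.5],Rdown(.229)))
E
```

```text
3.6 [565.72 275.62  90.98] [0.7104, 0.5147, -0.1607, 0.0007, -0.8911, 1.0947] [-1.3  1.2  7.2] [ 0.302  0.251 -0.023]
3.65 [565.74 275.64  90.98] [0.7104, 0.5147, -0.1607, 0.0008, -0.8911, 1.0947] [-1.6  0.6  5.6] [0.28  0.205 0.001]
3.7 [565.75 275.62  91.01] [0.7104, 0.5147, -0.1607, 0.0008, -0.8911, 1.0947] [-1.2  2.1  5.7] [ 0.302  0.222 -0.015]
(array([ 0.0001, -0.    , -0.034 ]), array([-0.0005, -0.0013,  0.0018]))
```

View pics/w2.png

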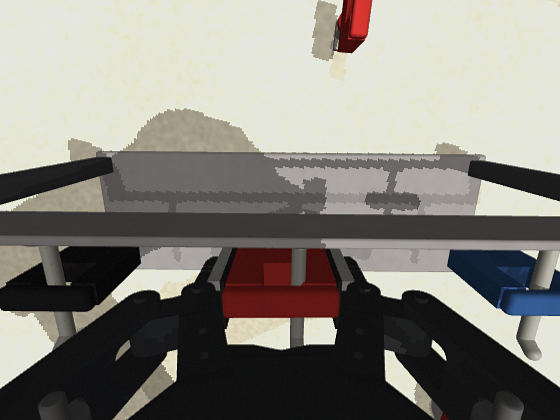

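The key is gripped at its bow (281,290), with the peg still through the hang hole at (298,250). Next I lift it about 8.5 mm.

Emit:
arm_command:
  rows:
    - [[0,0,-0.02],[0,0,0]]
    - [[0,0,-0.035],[0,0,0]]
    - [[0,0,-0.045],[0,0,0]]
    - [[0,0,-0.045],[0,0,0]]
    - [[0,0,-0.045],[0,0,0]]

```text
clock: 4.25
position: [564.4, 274.4, 99.7]
ee_rot: [0.993, 0.117, -0.0, 0.0]
contact_force: [0.2, 0.7, -1.7]
gripper_width: 44.8
grasp_force: 61.2
```

```bash
python3 - <<'E'
from h import *
p,R,s=cur();print(s['clock'],p.round(2),R.round(4).tolist(),np.round(s['contact_force'],1),np.round(s['wrist_torque'],3))
E
```

```text
4.25 [564.4  274.39  99.74] [[0.9728, 0.2316, -0.0006], [0.2316, -0.9728, -0.0003], [-0.0006, 0.0002, -1.0]] [ 0.2  0.7 -1.7] [-0.03  -0.018  0.01 ]
```

Emit:
arm_command:
  rows:
    - [[-0.04,0,0],[0,0,0]]
    - [[-0.08,0,0],[0,0,0]]
    - [[-0.13,0,0],[0,0,0]]
    - [[-0.18,0,0],[0,0,0]]
    - [[-0.24,0,0],[0,0,0]]

```text
clock: 4.75
position: [504.9, 260.2, 99.9]
ee_rot: [0.993, 0.117, -0.0, 0.0]
contact_force: [-0.0, -0.6, -1.3]
gripper_width: 44.7
grasp_force: 61.2
```

```bash
python3 - <<'E'
from h import *
p,R,s=cur();print(s['clock'],p.round(2),R.round(4).tolist(),np.round(s['contact_force'],1),np.round(s['wrist_torque'],3))
im,d=arm.get_image("wrist");cv2.imwrite("pics/w3.png",im)
E
```

```text
4.75 [504.92 260.24  99.93] [[0.9727, 0.2319, -0.0004], [0.2319, -0.9727, -0.0002], [-0.0004, 0.0001, -1.0]] [-0.  -0.6 -1.3] [0.028 0.053 0.047]
```

View pics/w3.png

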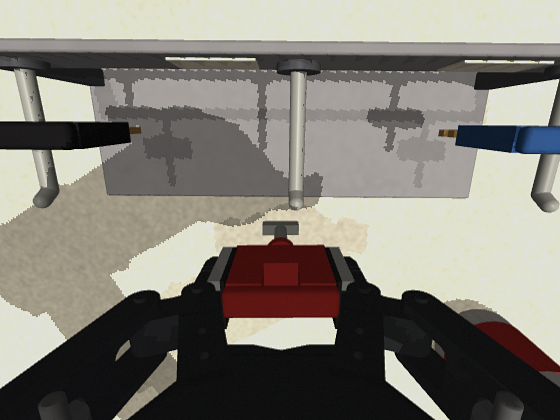

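The key is off the peg and hangs straight, with its blade at (281,228). The other two keys are still in place. Next I locate the face from the first pictures' depth and plan the transfer.

```bash
python3 - <<'E'
from h import *
yaw=-.146;t=np.radians(35)
fx=np.array([np.cos(yaw),np.sin(yaw),0]);Sy=np.array([-np.sin(yaw),np.cos(yaw),0]);Sz=-np.sin(t)*fx+np.cos(t)*np.array([0,0,1]);Sx=np.cos(t)*fx+np.sin(t)*np.array([0,0,1])
S=np.stack([Sx,Sy,Sz],1);np.save("S.npy",S);print(S.round(3).tolist())
for c,pp in(("scene",[659.1,-248.7,148.3]),("top",[648.7,-244.5,142.3])):
    im=cv2.imread(f"pics/{c}0.png");d=np.load(f"{c}_d.npy");W=cloud(c,d);L=(W-np.array(pp))@S
    near=(abs(W[...,0]-655)<90)&(abs(W[...,1]+178)<70)
    h=L[...,2];print(c,np.histogram(h[near&(h>5)&(h<60)],bins=range(5,61,5)))
    m=near&(h>25)&(h<60)&(L[...,0]<60);med=np.median(h[m])
    P=L[m&(abs(h-med)<3)];lo,hi=np.percentile(P,[1,99],axis=0);print(len(P),'h',med,lo.round(1),hi.round(1));mid=(lo+hi)/2
    print('face',(S@[mid[0],mid[1],med]+pp).round(1))
p,R,s=cur();i=arm.camera_info("wrist");E=np.array(i['extrinsics'])
for u,v,z in((262,228,48),(298,228,48),(281,228,48),(281,234,52),(222,285,-21),(340,285,-21)):
    o=R.T@(E[:3,3]-p);r=R.T@E[:3,:3]@np.array([(u-i['cx'])/i['fx'],(v-i['cy'])/i['fy'],1]);print(u,v,(o+r*(z-o[2])/r[2]).round(1))
E
```

```text
[[0.81, 0.145, -0.567], [-0.119, 0.989, 0.083], [0.574, 0.0, 0.819]]
scene (array([135, 111, 105, 312, 413,   0,   0,   0,   0,   0,   0]), array([ 5, 10, 15, 20, 25, 30, 35, 40, 45, 50, 55, 60]))
413 h 27.43110794115174 [-56.   37.3  25.2] [-2.2 88.7 29.1]
face [ 629.1 -180.6  154.1]
top (array([103,  27,  39, 293, 381,  29,   0,   0,   0,   0,   0]), array([ 5, 10, 15, 20, 25, 30, 35, 40, 45, 50, 55, 60]))
396 h 27.653385761505596 [-42.2  31.   25.1] [10.4 89.4 30.3]
face [ 628.9 -180.7  155.8]
262 228 [  0.6 -13.1  48. ]
298 228 [ 0.6 11.7 48. ]
281 228 [ 0.6 -0.  48. ]
281 234 [-5.4 -0.  52. ]
222 285 [ -2.4 -27.7 -21. ]
340 285 [ -2.4  27.4 -21. ]
```

```bash
cat >> h.py <<'E'
S=np.load("S.npy");RS=np.stack([S[:,0],-S[:,1],-S[:,2]],1)
E
python3 - <<'E'
from h import *
p,R,s=cur();print(delta(p,R,[515,60,255],R))
f=np.array([629,-180.6,155]);v=f+122*S[:,2]-40*S[:,0];print(v)
print(delta(p,R,v,RS),delta([515,60,255],R,v,RS))
E
```

```text
(array([-0.1375,  0.7869, -0.6199]), array([0., 0., 0.]))
[ 527.35067781 -165.6528432   231.99349195]
(array([-0.2982,  1.6764, -0.5268]), array([-0.0366,  0.1931,  0.1172])) (array([-0.1607,  0.8894,  0.0931]), array([-0.0366,  0.1931,  0.1172]))
```

Emit:
arm_command:
  rows:
    - [[0,0.05,-0.18],[0,0,0]]
    - [[0,0.15,-0.35],[0,0,0]]
    - [[0,0.3,-0.5],[0,0,0]]
    - [[0,0.45,-0.62],[0,0,0]]
    - [[-0.06,0.6,-0.62],[0,0,0]]

```text
clock: 5.3
position: [529.2, 111.0, 260.2]
ee_rot: [0.993, 0.117, 0.005, -0.001]
contact_force: [1.6, -1.3, -0.8]
gripper_width: 44.7
grasp_force: 61.7
```

```bash
python3 - <<'E'
from h import *
p,R,s=cur();print(p,s['joints'])
f=np.array([629,-180.6,155]);v=f+122*S[:,2]-40*S[:,0];print(v)
print(delta(p,R,v,RS))
E
```

```text
[529.24489276 111.02168698 260.2234919 ] [ 0.5080035   0.21538535 -0.16061895  0.00232667 -1.18399907  1.29734805]
[ 527.35067781 -165.6528432   231.99349195]
(array([-0.2667,  1.0745,  0.1091]), array([-0.038 ,  0.1887,  0.1172]))
```

Emit:
arm_command:
  rows:
    - [[-0.05,0.17,0],[-0.006,0.035,0.02]]
    - [[-0.1,0.35,0],[-0.012,0.07,0.045]]
    - [[-0.15,0.53,0.03],[-0.02,0.11,0.07]]
    - [[-0.2,0.7,0.06],[-0.03,0.15,0.09]]
    - [[-0.25,0.87,0.09],[-0.038,0.188,0.117]]

```text
clock: 5.8
position: [518.5, -105.1, 239.4]
ee_rot: [0.96, -0.055, 0.272, 0.032]
contact_force: [1.3, -2.7, -0.3]
gripper_width: 44.8
grasp_force: 61.6
```

Emit:
arm_command:
  rows:
    - [[0,0,0],[0,0,0]]
    - [[0,0,0],[0,0,0]]

```text
clock: 6.0
position: [521.7, -104.7, 240.9]
ee_rot: [0.96, -0.054, 0.272, 0.033]
contact_force: [0.9, 0.8, -0.1]
gripper_width: 44.9
grasp_force: 61.7
```

```bash
python3 - <<'E'
from h import *
p,R,s=cur();print(p,s['joints'])
f=np.array([629,-180.6,155]);v=f+122*S[:,2]-40*S[:,0];print(v)
print(delta(p,R,v,RS))
E
```

```text
[ 521.65398578 -104.68500328  240.90834066] [ 0.15679152 -0.02233302 -0.79458311  0.5825921  -0.31932107  0.7900302 ]
[ 527.35067781 -165.6528432   231.99349195]
(array([0.0214, 0.2379, 0.0648]), array([0.0049, 0.0182, 0.0124]))
```

```bash
cat > fk.py <<'E'
from h import *
from scipy.optimize import least_squares
D=[([1.492,.385,.008,0,-1.194,-.259],[207.1,589.668,231.312],[.985752693,-.168197818,0,0]),
([.7104,.5147,-.1607,.0007,-.8911,1.0947],[565.72,275.62,90.98],[.993,.117,.002,-.001]),
([.50800,.21538,-.16062,.00233,-1.184,1.29735],[529.245,111.022,260.223],[.993,.117,.005,-.001])]
def fk(q,x):
    d,r0,h,L2,L3,e,Lt,a=x
    A=Ro.from_euler('z',q[0]+a);ph=q[1]-q[2]
    B=A*Ro.from_euler('y',ph)*Ro.from_euler('x',SG[0]*q[3])*Ro.from_euler('y',-q[4])
    w=A.apply([r0+L2*np.sin(q[1]),d,h+L2*np.cos(q[1])])+(A*Ro.from_euler('y',ph)).apply([L3,0,e])
    T=B.as_matrix();Z=T[:,0];X=T[:,1]  # tool x = body y at j6=0 (sign below)
    c,s=np.cos(q[5]),np.sin(q[5]);x0=-X;y0=np.cross(Z,x0)
    c,s=np.cos(SG[1]*q[5]),np.sin(SG[1]*q[5])
    return w+Lt*Z,np.stack([c*x0+s*y0,-s*x0+c*y0,Z],1)
SG=[1,-1]
def res(x,D=D,wr=300):
    o=[]
    for q,p,k in D:
        P,R=fk(q,x);o+=list(P-np.array(p));o+=list(wr*(Ro.from_matrix(R).inv()*Ro.from_quat(k)).as_rotvec())
    return np.array(o+list((x-X0)/np.array([100,100,100,100,100,100,100,.5])*1.))
X0=np.array([0,0,300,350,380,0,250,0.])
E
python3 - <<'E'
import fk;from fk import *
p,R,s=cur();D2=D+[(s['joints'],p,s['ee_rot'])];print(s['joint_vel'])
for SGv in([1,-1],[-1,-1],[1,1],[-1,1]):
    fk.SG=SGv;f=least_squares(res,X0,args=(D2,),x_scale=[50]*7+[.1]);r=res(f.x,D2)[:-8].reshape(-1,6);print(SGv,f.cost,f.x.round(3));print(abs(r).max(1).round(1))
E
```

```text
[ 0.03788389  0.01744311  0.07725288 -0.00868873  0.00442981 -0.00071619]
[1, -1] 56020.4988115585 [-2.94471e+02  8.80020e+01  1.71133e+02  5.12832e+02  2.92889e+02
 -5.30000e-01  3.09552e+02  2.14000e-01]
[ 64.3  64.   64.  273.6]
[-1, -1] 56020.4988115585 [-2.94471e+02  8.80020e+01  1.71133e+02  5.12832e+02  2.92889e+02
 -5.30000e-01  3.09552e+02  2.14000e-01]
[ 64.3  64.   64.  273.6]
[1, 1] 56020.4988115585 [-2.94471e+02  8.80020e+01  1.71133e+02  5.12832e+02  2.92889e+02
 -5.30000e-01  3.09552e+02  2.14000e-01]
[ 64.3  64.   64.  273.6]
[-1, 1] 56020.4988115585 [-2.94471e+02  8.80020e+01  1.71133e+02  5.12832e+02  2.92889e+02
 -5.30000e-01  3.09552e+02  2.14000e-01]
[ 64.3  64.   64.  273.6]
```

```bash
sed -i 's/SG=\[1,-1\]/SG=[1,-1]/' fk.py; python3 - <<'E'
import fk as M;from h import *;from scipy.optimize import least_squares
p,R,s=cur();D2=M.D+[(s['joints'],p,s['ee_rot'])]
best=None
for SGv in([1,-1],[-1,-1]):
    M.SG=SGv;f=least_squares(M.res,M.X0,args=(D2,),x_scale=[50]*7+[.1]);r=M.res(f.x,D2)[:-8].reshape(-1,6);print(SGv,f.cost,f.x.round(3));print(abs(r).max(1).round(1))
    if best is None or f.cost<best[0]:best=(f.cost,f.x,SGv)
_,x,M.SG=best
face=np.array([629,-180.6,155])
for off in(122,70,52,31):
  for dx in(0,):
    v=face+off*S[:,2]+dx*S[:,0]
    g=lambda q:np.r_[M.fk(q,x)[0]-v,300*(Ro.from_matrix(M.fk(q,x)[1].T@RS)).as_rotvec()]
    o=least_squares(g,s['joints']);print(off,dx,o.cost.round(3),o.x.round(3))
E
```

```text
[1, -1] 56020.4988115585 [-2.94471e+02  8.80020e+01  1.71133e+02  5.12832e+02  2.92889e+02
 -5.30000e-01  3.09552e+02  2.14000e-01]
[ 64.3  64.   64.  273.6]
[-1, -1] 1144.30150352225 [-1.45658e+02  9.27840e+01  2.40968e+02  5.61552e+02  3.32960e+02
 -2.41970e+01  3.87805e+02 -7.00000e-03]
[10.5 23.9  9.4 31.5]
122 0 0.0 [ 0.029  0.003 -0.684  0.337 -0.295  1.109]
70 0 0.0 [ 0.015  0.135 -0.722  0.685 -0.14   0.764]
52 0 0.0 [ 0.011  0.181 -0.731  1.017 -0.101  0.433]
31 0 0.0 [ 0.007  0.236 -0.737  1.671 -0.084 -0.22 ]
```

```bash
cat > fk.py <<'E'
from h import *
from scipy.optimize import least_squares
D=[([1.492,.385,.008,0,-1.194,-.259],[207.1,589.668,231.312],[.985752693,-.168197818,0,0]),
([.7104,.5147,-.1607,.0007,-.8911,1.0947],[565.72,275.62,90.98],[.993,.117,.002,-.001]),
([.50800,.21538,-.16062,.00233,-1.184,1.29735],[529.245,111.022,260.223],[.993,.117,.005,-.001]),
([.15679,-.02233,-.79458,.58259,-.31932,.79003],[521.654,-104.685,240.908],[.96,-.054,.272,.033])]
E_=Ro.from_euler
def fk(q,x):
    d,r0,h,L2,L3,e,Lt,d1=x
    A=E_('z',q[0]);F=A*E_('y',q[1]-q[2]);G=F*E_('x',-q[3]);B=G*E_('y',-q[4])
    w=A.apply([r0+L2*np.sin(q[1]),d,h+L2*np.cos(q[1])])+F.apply([L3,0,e])+G.apply([0,d1,0])
    T=B.as_matrix();Z=T[:,0];x0=-T[:,1];y0=np.cross(Z,x0);c,s=np.cos(q[5]),-np.sin(q[5])
    return w+Lt*Z,np.stack([c*x0+s*y0,-s*x0+c*y0,Z],1)
X0=np.array([-160,0,300,350,380,0,250,0.])
def res(x,D):
    return np.r_[np.ravel([fk(q,x)[0]-p for q,p,k in D]),(x-X0)/[300]*.5]
def fit(D):
    f=least_squares(res,X0,args=(D,));return f.x,res(f.x,D)[:-8].reshape(-1,3)
def ik(v,Rt,x,q0):
    g=lambda q:np.r_[fk(q,x)[0]-v,300*Ro.from_matrix(fk(q,x)[1].T@Rt).as_rotvec()]
    o=least_squares(g,q0);return o.x.round(3),o.cost.round(3)
E
python3 - <<'E'
from fk import *
for q,p,k in D:print((Ro.from_matrix(fk(q,X0)[1]).inv()*Ro.from_quat(k)).as_rotvec().round(3))
x,r=fit(D);print(x.round(1),r.round(1).tolist())
face=np.array([629,-180.6,155])
for off in(122,70,52,31):print(off,ik(face+off*S[:,2],RS,x,D[3][0]))
E
```

```text
[ 0. -0.  0.]
[0. 0. 0.]
[-0.    -0.001  0.001]
[0.    0.001 0.   ]
[ 1.000e-01 -2.000e-01  1.602e+02  5.646e+02  4.219e+02  4.000e-01
  2.973e+02 -1.600e+02] [[-0.1, 0.1, -0.1], [0.0, -0.1, 0.0], [0.0, -0.1, 0.1], [0.0, 0.0, -0.0]]
122 (array([ 0.016,  0.051, -0.627,  0.317, -0.302,  1.134]), np.float64(0.0))
70 (array([-0.028,  0.151, -0.697,  0.53 , -0.134,  0.948]), np.float64(0.0))
52 (array([-0.086,  0.184, -0.749,  0.763, -0.044,  0.759]), np.float64(1.747))
31 (array([-0.067,  0.228, -0.704,  0.632, -0.051,  0.874]), np.float64(19.532))
```

```bash
cat >> fk.py <<'E'
LO=np.array([-3.14,-1.21,-1.07,-3.16,-2.99,-3.1]);HI=np.array([3.14,2.06,1.41,2.05,-.16,3.1])
def iks(v,Rt,x,n=60,seed=0,q0=None):
    rng=np.random.default_rng(seed);out=[]
    g=lambda q:np.r_[fk(q,x)[0]-v,300*Ro.from_matrix(fk(q,x)[1].T@Rt).as_rotvec()]
    for k in range(n):
        a=rng.uniform(LO,HI) if q0 is None else np.clip(q0,LO+.01,HI-.01)
        o=least_squares(g,a,bounds=(LO,HI),max_nfev=60)
        if o.cost<.05 and not any(abs(o.x-b).max()<.02 for b in out):out.append(o.x)
        if q0 is not None:break
    return out
E
python3 - <<'E'
from fk import *
x,r=fit(D);np.save("kin.npy",x);face=np.array([629,-180.6,155])
for turn in(0,1.3):
  for off in(122,60,31):
    for q in iks(face+off*S[:,2],RS@E_('z',turn).as_matrix(),x):print(turn,off,q.round(2))
E
```

```text
0 122 [ 0.02  0.05 -0.63  0.32 -0.3   1.13]
1.3 122 [ 0.02  0.05 -0.63  0.32 -0.3  -0.17]
```

```bash
cat >> fk.py <<'E'
def toolpose(tip,Rk,b):
    "tip position, key frame (z toward tip), tilt b of tool about its y"
    R=Rk@E_('y',b).as_matrix();return tip-73*Rk[:,2]+21*R[:,2],R
E
python3 - <<'E'
from fk import *
x=np.load("kin.npy");face=np.array([629,-180.6,155])
for bd in(-12,-18,-24,-30,-36,-42):
    b=np.radians(bd);out=[];q=np.array([0,.2,-.5,0,-.6,1.2])
    for th,dep in((0,-60),(0,-20),(0,0),(0,21),(.3,21),(.6,21),(.9,21),(1.2,21),(1.35,21)):
        v,R=toolpose(face-dep*S[:,2],RS@E_('z',th).as_matrix(),b)
        s=iks(v,R,x,q0=q)
        if not s: s=iks(v,R,x,n=15)
        if s:q=s[0];out.append(q.round(2).tolist())
        else:out.append('X')
    print(bd);[print('   ',o) for o in out]
E
```

```text
-12
    [0.01, 0.13, -0.41, 0.1, -0.64, 1.34]
    [0.0, 0.2, -0.41, 0.11, -0.56, 1.34]
    [0.0, 0.24, -0.41, 0.11, -0.53, 1.34]
    [-0.0, 0.28, -0.41, 0.12, -0.49, 1.34]
    [-0.04, 0.28, -0.35, -0.03, -0.53, 1.2]
    [-0.07, 0.28, -0.31, -0.17, -0.54, 1.05]
    [-0.1, 0.28, -0.29, -0.28, -0.54, 0.89]
    [-0.13, 0.27, -0.28, -0.39, -0.51, 0.71]
    [-0.14, 0.27, -0.28, -0.44, -0.49, 0.61]
-18
    [0.0, 0.17, -0.32, 0.06, -0.79, 1.38]
    [-0.0, 0.24, -0.32, 0.06, -0.72, 1.39]
    [-0.01, 0.27, -0.32, 0.06, -0.69, 1.39]
    [-0.01, 0.31, -0.31, 0.07, -0.66, 1.39]
    [-0.06, 0.31, -0.25, -0.1, -0.7, 1.28]
    [-0.11, 0.31, -0.21, -0.25, -0.71, 1.15]
    [-0.16, 0.31, -0.19, -0.39, -0.7, 1.01]
    [-0.2, 0.3, -0.19, -0.53, -0.67, 0.87]
    [-0.22, 0.3, -0.19, -0.59, -0.65, 0.79]
-24
    [-0.0, 0.21, -0.23, 0.03, -0.93, 1.41]
    [-0.01, 0.28, -0.23, 0.03, -0.87, 1.42]
    [-0.01, 0.31, -0.23, 0.03, -0.84, 1.42]
    [-0.02, 0.35, -0.22, 0.03, -0.81, 1.42]
    [-0.08, 0.35, -0.16, -0.14, -0.85, 1.32]
    [-0.14, 0.35, -0.12, -0.3, -0.87, 1.21]
    [-0.21, 0.35, -0.1, -0.46, -0.86, 1.0
[... 583 characters left out ...]
]
    [-0.03, 0.4, -0.07, -0.0, -1.12, 1.45]
    [-0.03, 0.43, -0.06, -0.0, -1.1, 1.45]
    [-0.11, 0.44, 0.02, -0.19, -1.14, 1.37]
    [-0.2, 0.44, 0.05, -0.37, -1.16, 1.27]
    [-0.28, 0.43, 0.05, -0.55, -1.14, 1.18]
    [-0.36, 0.42, 0.02, -0.74, -1.1, 1.09]
    [-0.4, 0.41, -0.0, -0.83, -1.07, 1.05]
-42
    [-0.02, 0.36, -0.0, -0.02, -1.33, 1.45]
    [-0.03, 0.42, 0.01, -0.01, -1.28, 1.46]
    [-0.03, 0.45, 0.01, -0.01, -1.26, 1.46]
    [-0.03, 0.48, 0.02, -0.01, -1.23, 1.46]
    [-0.12, 0.49, 0.1, -0.21, -1.28, 1.38]
    [-0.22, 0.49, 0.13, -0.4, -1.29, 1.29]
    [-0.31, 0.48, 0.12, -0.59, -1.27, 1.2]
    [-0.4, 0.46, 0.08, -0.78, -1.22, 1.13]
    [-0.44, 0.46, 0.05, -0.87, -1.19, 1.09]
```

```bash
python3 - <<'E'
from h import *
p,R,s=cur();print(p,s['joint_vel'])
print(delta(p,R,[505,100,250],Rdown(.234)),delta([505,100,250],Rdown(.234),[505.8,256.3,150],Rdown(.234)))
E
```

```text
[ 521.65398578 -104.68500328  240.90834066] [ 0.03788389  0.01744311  0.07725288 -0.00868873  0.00442981 -0.00071619]
(array([-0.1073, -0.8028, -0.1415]), array([ 0.0419, -0.1723, -0.1073])) (array([ 0.1481, -0.6074,  0.4   ]), array([0., 0., 0.]))
```

The coaxial grip can't reach the switch, because the wrist would run past its j5 limit. I'll hang the key back on its peg and regrasp it with the tool tilted about 16°.

Emit:
arm_command:
  rows:
    - [[-0.02,-0.16,-0.03],[0.01,-0.035,-0.02]]
    - [[-0.04,-0.32,-0.06],[0.018,-0.07,-0.04]]
    - [[-0.06,-0.48,-0.09],[0.026,-0.105,-0.065]]
    - [[-0.08,-0.64,-0.12],[0.034,-0.14,-0.09]]
    - [[-0.107,-0.8,-0.14],[0.042,-0.172,-0.107]]

```text
clock: 6.5
position: [507.1, 105.9, 252.2]
ee_rot: [0.993, 0.121, 0.001, -0.003]
contact_force: [0.6, 0.2, -0.9]
gripper_width: 44.8
grasp_force: 61.7
```

Emit:
arm_command:
  rows:
    - [[0,0,0],[0,0,0]]
    - [[0,0,0],[0,0,0]]
    - [[0,0,0],[0,0,0]]

```text
clock: 6.8
position: [505.7, 101.1, 249.8]
ee_rot: [0.993, 0.118, 0.001, -0.001]
contact_force: [0.3, 0.1, -0.6]
gripper_width: 45.1
grasp_force: 61.7
```

```bash
python3 - <<'E'
from h import *
p,R,s=cur();print(p,R.round(3).tolist(),s['joint_vel'].__repr__()[:80])
print(delta(p,R,[505.8,256.3,99.9],Rdown(.234)))
E
```

```text
[505.65303034 101.08087226 249.80726507] [[0.972, 0.234, 0.001], [0.234, -0.972, 0.002], [0.002, -0.001, -1.0]] array([-0.02121579, -0.01848411, -0.02434073,  0.00653211,  0.00224018,
       -
(array([ 0.1447, -0.6027,  0.6007]), array([-0.0004, -0.0006,  0.0007]))
```

Emit:
arm_command:
  rows:
    - [[0.05,-0.18,0.1],[0,0,0]]
    - [[0.1,-0.36,0.25],[0,0,0]]
    - [[0.145,-0.52,0.4],[0,0,0]]
    - [[0.145,-0.6,0.52],[0,0,0]]
    - [[0.145,-0.603,0.6],[0,0,0]]

```text
clock: 7.3
position: [504.9, 256.8, 97.5]
ee_rot: [0.993, 0.118, -0.0, -0.0]
contact_force: [0.6, 0.1, -1.0]
gripper_width: 44.4
grasp_force: 61.8
```

Emit:
arm_command:
  rows:
    - [[0,0,0],[0,0,0]]
    - [[0,0,0],[0,0,0]]
    - [[0,0,0],[0,0,0]]

```text
clock: 7.6
position: [507.3, 255.0, 102.0]
ee_rot: [0.993, 0.117, 0.002, -0.001]
contact_force: [0.8, 0.6, -0.1]
gripper_width: 44.7
grasp_force: 61.8
```

```bash
python3 - <<'E'
from h import *
p,R,s=cur();print(p,R.round(3).tolist(),abs(s['joint_vel']).max())
print(delta(p,R,[505.8,256.3,99.9],Rdown(.234)),delta(p,R,[565.3,270.5,99.9],Rdown(.234)))
E
```

```text
[507.31716054 255.01702386 101.95938607] [[0.973, 0.232, 0.004], [0.231, -0.973, 0.003], [0.005, -0.002, -1.0]] 0.007176137884887952
(array([-0.0048, -0.0064,  0.0082]), array([-0.0006, -0.0016, -0.0001])) (array([ 0.2399, -0.0065,  0.0095]), array([-0.0006, -0.0016, -0.0001]))
```

Emit:
arm_command:
  rows:
    - [[-0.005,-0.006,0.008],[0,-0.002,0]]
    - [[-0.005,-0.006,0.008],[0,-0.002,0]]
    - [[-0.005,-0.006,0.008],[0,-0.002,0]]

```text
clock: 7.9
position: [504.9, 256.2, 98.5]
ee_rot: [0.993, 0.117, -0.002, -0.0]
contact_force: [-0.2, -0.1, -0.6]
gripper_width: 44.9
grasp_force: 61.8
```

Emit:
arm_command:
  rows:
    - [[0.05,0,-0.003],[0,0,0]]
    - [[0.1,0,-0.003],[0,0,0]]
    - [[0.15,0,-0.003],[0,0,0]]
    - [[0.2,0,-0.003],[0,0,0]]
    - [[0.242,0,-0.003],[0,0,0]]

```text
clock: 8.4
position: [564.2, 270.4, 98.3]
ee_rot: [0.993, 0.117, -0.002, 0.0]
contact_force: [-0.0, -0.5, -0.9]
gripper_width: 44.8
grasp_force: 61.8
```

Emit:
arm_command:
  rows:
    - [[0,0,0],[0,0,0]]
    - [[0,0,0],[0,0,0]]

```text
clock: 8.6
position: [563.1, 270.1, 97.9]
ee_rot: [0.993, 0.117, -0.003, 0.0]
contact_force: [-0.3, -1.2, -1.3]
gripper_width: 44.6
grasp_force: 61.8
```

```bash
python3 - <<'E'
from h import *
p,R,s=cur();print(p,R.round(3).tolist(),s['contact_force'])
im,d=arm.get_image("wrist");cv2.imwrite("pics/w4.png",im[150:400,150:450])
E
```

```text
[563.13095884 270.08050061  97.89248197] [[0.973, 0.232, -0.006], [0.232, -0.973, -0.001], [-0.006, -0.0, -1.0]] [-0.25416367 -1.23008098 -1.28855021]
```

View pics/w4.png

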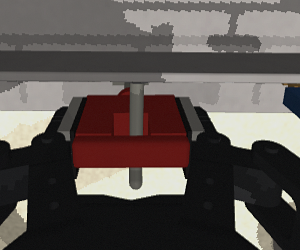

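The peg is through the hang hole again, at crop (136,110). I lower the key to rest, open, and tilt.

Emit:
arm_command:
  rows:
    - [[0.006,0,0.012],[0,0,0]]
    - [[0.006,0,0.022],[0,0,0]]
    - [[0.006,0,0.028],[0,0,0]]
    - [[0.006,0,0.028],[0,0,0]]

```text
clock: 9.05
position: [564.7, 270.6, 91.2]
ee_rot: [0.993, 0.117, -0.003, 0.0]
contact_force: [-0.1, -0.2, 0.5]
gripper_width: 44.7
grasp_force: 62.1
```

Emit:
arm_command:
  rows:
    - [[0,0,0],[0,0,0]]
    - [[0,0,0],[0,0,0]]
    - [[0,0,0],[0,0,0]]
    - [[0,0,0],[0,0,0]]
    - [[0,0,0],[0,0,0]]
  grip: 1

```text
clock: 9.55
position: [564.9, 270.7, 91.1]
ee_rot: [0.993, 0.117, -0.002, 0.0]
contact_force: [0.2, -0.5, 0.5]
gripper_width: 85.4
grasp_force: 0.0
```

```bash
python3 - <<'E'
from fk import *
p,R,s=cur();print(p,R.round(3).tolist(),s['contact_force'],s['gripper_width'])
x=np.load("kin.npy")
B=np.array([*(p+R@[0,0,-21])[:2],112.]);Rk=Rdown(.231);b=np.radians(-16);Rt=Rk@E_('y',b).as_matrix();v=B+21*Rt[:,2]
print(B,v,delta(p,R,v,Rt),iks(v,Rt,x,q0=s['joints']))
i=arm.camera_info("wrist");im,d=arm.get_image("wrist");cv2.imwrite("pics/w5.png",im)
W=cloud("wrist",d,i);hsv=cv2.cvtColor(im,cv2.COLOR_BGR2HSV).astype(int);H,Sa=hsv[...,0],hsv[...,1]
m=((H<8)|(H>172))&(Sa>110)&(W[...,2]>128)&(W[...,2]<142)&(np.linalg.norm(W[...,:2]-B[:2],axis=-1)<40)
P=(W[m]-B)@Rk;lo,hi=np.percentile(P,[2,98],axis=0);print(m.sum(),lo.round(1),hi.round(1))
E
```

```text
[564.8906027  270.65062569  91.13063401] [[0.973, 0.232, -0.005], [0.232, -0.973, -0.001], [-0.005, -0.0, -1.0]] [ 0.20242834 -0.48531698  0.47161302] 85.43135231366263
[564.99176004 270.6692312  112.        ] [559.35712703 269.34397435  91.81350439] (array([-0.0228, -0.0001, -0.0026]), array([ 0.0001, -0.0873,  0.0011])) [array([ 0.65196851,  0.63314097,  0.07872072, -0.11805068, -1.27430301,
        1.19900692])]
3825 [ -2.8 -22.  -24.9] [  8.7  21.  -16.7]
```

Emit:
arm_command:
  rows:
    - [[-0.005,-0.002,-0.001],[0,-0.03,0]]
    - [[-0.008,-0.002,-0.002],[0,-0.06,0]]
    - [[-0.011,-0.002,-0.003],[0,-0.087,0.001]]
    - [[-0.011,-0.002,-0.003],[0,-0.087,0.001]]
    - [[-0.011,-0.002,-0.003],[0,-0.087,0.001]]

```text
clock: 10.1
position: [562.1, 270.3, 91.2]
ee_rot: [0.984, 0.114, -0.138, 0.016]
contact_force: [0.0, -0.3, 0.2]
gripper_width: 85.4
grasp_force: 0.0
```

```bash
python3 - <<'E'
from fk import *
p,R,s=cur();print(p,R.round(3).tolist(),s['contact_force'])
b=np.radians(-16);Rk=Rdown(.231);B=np.array([565,270.7,112])+Rk@[3,-.5,0];Rt=Rk@E_('y',b).as_matrix();v=B+21*Rt[:,2];print(v,delta(p,R,v,Rt))
E
```

```text
[562.08270237 270.30245973  91.1617377 ] [[0.936, 0.229, -0.267], [0.22, -0.973, -0.063], [-0.275, 0.001, -0.962]] [ 0.00081461 -0.25508633  0.17459641]
[562.17120525 270.54831534  91.81350439] (array([-0.0002, -0.0009, -0.0027]), array([ 0.0002, -0.0004, -0.0001]))
```

Emit:
arm_command:
  rows:
    - [[0,0,-0.003],[0,0,0]]
    - [[0,0,-0.003],[0,0,0]]
    - [[0,0,-0.003],[0,0,0]]
    - [[0,0,-0.003],[0,0,0]]
    - [[0,0,-0.003],[0,0,0]]
  grip: 0.35

```text
clock: 10.6
position: [562.0, 270.6, 93.4]
ee_rot: [0.984, 0.114, -0.138, 0.016]
contact_force: [-1.7, 0.6, 2.2]
gripper_width: 44.9
grasp_force: 60.9
```

Emit:
arm_command:
  rows:
    - [[0,0,0],[0,0,0]]
    - [[0,0,0],[0,0,0]]

```text
clock: 10.8
position: [562.0, 270.6, 93.3]
ee_rot: [0.984, 0.114, -0.138, 0.016]
contact_force: [-3.1, -0.1, 5.4]
gripper_width: 45.0
grasp_force: 61.0
```

```bash
python3 - <<'E'
from fk import *
p,R,s=cur();print(p,R.round(3).tolist(),s['contact_force'])
lift=p+[0,0,8];lift[2]=100
print(delta(p,R,lift,R),(R.T@(Rdown(.231)@[-60,0,0])/250).round(4),(R.T@[0,0,10]/250).round(4))
E
```

```text
[562.02286187 270.6243169   93.27961757] [[0.936, 0.23, -0.268], [0.221, -0.973, -0.063], [-0.275, 0.0, -0.961]] [-3.14078991 -0.114701    5.42258836]
(array([-0.0074,  0.    , -0.0258]), array([0., 0., 0.])) [-2.308e-01 -1.000e-04  6.600e-02] [-0.011   0.     -0.0385]
```

Emit:
arm_command:
  rows:
    - [[-0.005,0,-0.018],[0,0,0]]
    - [[-0.01,0,-0.036],[0,0,0]]
    - [[-0.01,0,-0.036],[0,0,0]]
    - [[-0.01,0,-0.036],[0,0,0]]

```text
clock: 11.2
position: [562.4, 270.5, 101.7]
ee_rot: [0.984, 0.114, -0.138, 0.016]
contact_force: [-0.7, 0.1, -1.6]
gripper_width: 44.6
grasp_force: 61.1
```

Emit:
arm_command:
  rows:
    - [[-0.04,0,0.011],[0,0,0]]
    - [[-0.08,0,0.023],[0,0,0]]
    - [[-0.13,0,0.037],[0,0,0]]
    - [[-0.18,0,0.051],[0,0,0]]
    - [[-0.24,0,0.067],[0,0,0]]

```text
clock: 11.7
position: [500.3, 255.9, 102.2]
ee_rot: [0.984, 0.114, -0.138, 0.016]
contact_force: [-0.3, 0.4, -0.1]
gripper_width: 44.9
grasp_force: 61.1
```

```bash
python3 - <<'E'
from fk import *
p,R,s=cur();print(p,s['contact_force'])
i=arm.camera_info("wrist");E=np.array(i['extrinsics']);im,d=arm.get_image("wrist");cv2.imwrite("pics/w6.png",im[120:420,130:430])
x=np.load("kin.npy");f=np.array([629,-180.6,155]);b=np.radians(-16)
v,Rt=toolpose(f+65*S[:,2]-45*S[:,0],RS,b)
print(v,delta(p,R,v,Rt),iks(v,Rt,x,q0=[0,.2,-.4,0.1,-.6,1.3]))
m=np.array([510,60,270.]);print(delta(p,R,m,R),delta(m,R,v,Rt))
E
```

```text
[500.34373743 255.86166419 102.21345456] [-0.34395799  0.43318214 -0.07791871]
[ 520.98309953 -164.71651437  222.37615239] (array([-0.4256,  1.6566, -0.3777]), array([-0.0031,  0.1919,  0.1219])) [array([ 0.02041345,  0.10793218, -0.46883041,  0.08711645, -0.66852726,
        1.34486613])]
(array([-0.3211,  0.7716, -0.606 ]), array([0., 0., 0.])) (array([-0.1045,  0.8849,  0.2283]), array([-0.0031,  0.1919,  0.1219]))
```

View pics/w6.png

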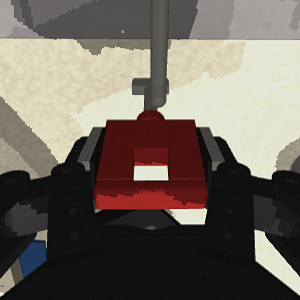

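The key is off the peg again and tilted in the grip as intended: the hang hole is clear, with the blade at crop (148,88). Now I carry it to the switch.

Emit:
arm_command:
  rows:
    - [[-0.05,0.05,-0.17],[0,0,0]]
    - [[-0.1,0.18,-0.33],[0,0,0]]
    - [[-0.18,0.34,-0.46],[0,0,0]]
    - [[-0.25,0.5,-0.58],[0,0,0]]
    - [[-0.31,0.68,-0.6],[0,0,0]]

```text
clock: 12.25
position: [509.2, 90.0, 269.1]
ee_rot: [0.984, 0.115, -0.135, 0.016]
contact_force: [0.9, -0.4, -0.4]
gripper_width: 44.7
grasp_force: 61.6
```

```bash
python3 - <<'E'
from fk import *
p,R,s=cur();print(p,R.round(3).tolist())
f=np.array([629,-180.6,155]);b=np.radians(-16)
v,Rt=toolpose(f+65*S[:,2]-45*S[:,0],RS,b)
print(delta(p,R,v,Rt))
E
```

```text
[509.2001869   90.013061   269.06738942] [[0.937, 0.231, -0.261], [0.223, -0.973, -0.062], [-0.269, -0.0, -0.963]]
(array([-0.1327,  1.0022,  0.2306]), array([-0.0037,  0.1898,  0.1225]))
```

Emit:
arm_command:
  rows:
    - [[-0.03,0.18,0.03],[0,0.035,0.022]]
    - [[-0.06,0.36,0.06],[0,0.07,0.045]]
    - [[-0.09,0.54,0.1],[-0.002,0.11,0.07]]
    - [[-0.11,0.72,0.15],[-0.003,0.15,0.1]]
    - [[-0.13,0.9,0.2],[-0.004,0.19,0.122]]

```text
clock: 12.75
position: [515.6, -140.2, 227.5]
ee_rot: [0.983, -0.073, 0.165, 0.013]
contact_force: [-0.1, -1.7, -1.7]
gripper_width: 44.9
grasp_force: 61.6
```

Emit:
arm_command:
  rows:
    - [[0,0.08,0.02],[0,0,0]]
    - [[0,0.08,0.02],[0,0,0]]
    - [[0,0.08,0.02],[0,0,0]]

```text
clock: 13.05
position: [514.7, -159.0, 222.3]
ee_rot: [0.984, -0.072, 0.162, 0.014]
contact_force: [0.1, -0.0, -0.3]
gripper_width: 44.8
grasp_force: 61.6
```

```bash
python3 - <<'E'
from fk import *
p,R,s=cur();print(p,R.round(3).tolist(),np.array(s['joints']).round(3),abs(s['joint_vel']).max())
i=arm.camera_info("wrist");im,d=arm.get_image("wrist");cv2.imwrite("pics/w7.png",im);np.save("w7d.npy",d);np.save("w7E.npy",i['extrinsics'])
print(arm.spot_in("wrist","key_tip")[:2],arm.spot_in("wrist","switch_face")[:2])
E
```

```text
[ 514.66642434 -158.99513344  222.33896308] [[0.937, -0.147, 0.317], [-0.138, -0.989, -0.05], [0.321, 0.004, -0.947]] [ 0.036  0.095 -0.487  0.1   -0.67   1.32 ] 0.024834511803699735
[{'position': [282.1, 279.2], 'score': 0.71}] [{'position': [285.8, 85.1], 'score': 0.79}]
```

View pics/w7.png

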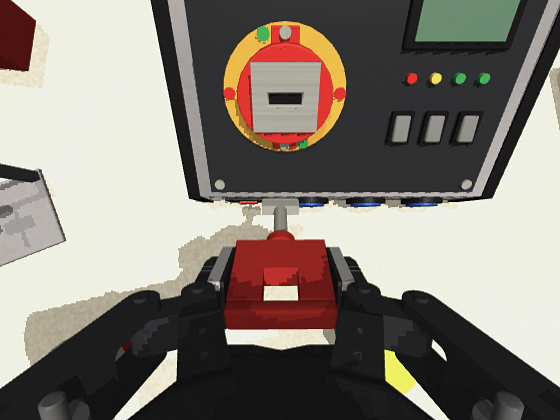

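The wrist picture shows the slot in the grey plate at about (285,98), spanning columns 268 to 302 and rows 92 to 105. The key blade is at about (281,205). Both are level in the picture.

```bash
python3 - <<'E'
from fk import *
p,R,s=cur();im=cv2.imread("pics/w7.png");d=np.load("w7d.npy");i=arm.camera_info("wrist");E=np.load("w7E.npy");i['extrinsics']=E
W=cloud("wrist",d,i);g=cv2.cvtColor(im,cv2.COLOR_BGR2GRAY).astype(int);hsv=cv2.cvtColor(im,cv2.COLOR_BGR2HSV).astype(int)
sub=np.zeros(g.shape,bool);sub[64:132,252:320]=1
pl=sub&(g>100)&(hsv[...,1]<50);P=W[pl];c=np.median(P,0);Q=P[abs((P-c)@S[:,2])<4];c=Q.mean(0);n=np.linalg.svd(Q-c,full_matrices=False)[2][2];n*=np.sign(n[2]);print('plate',len(Q),c.round(1),n.round(3),S[:,2].round(3))
n=S[:,2]
def hit(u,v,c=c,n=n):
    o=E[:3,3];r=E[:3,:3]@np.array([(u-i['cx'])/i['fx'],(v-i['cy'])/i['fy'],1]);return o+r*((c-o)@n)/(r@n)
dk=np.zeros(g.shape,np.uint8);dk[80:115,258:312]=(g[80:115,258:312]<75);
nn,lab,st,ce=cv2.connectedComponentsWithStats(dk);k=1+st[1:,4].argmax();print(st[k],ce[k])
x0,y0,w,h,_=st[k];A=hit(x0-.5+w/2,y0-.5+h/2);print('slot centre',A.round(1))
for q in(hit(x0-.5,y0+h/2),hit(x0+w-.5,y0+h/2),hit(x0+w/2,y0-.5),hit(x0+w/2,y0+h-.5)):print((S.T@(q-A)).round(1))
pc=[hit(*q) for q in((252,62),(318,62),(320,134),(252,133))];
red=sub*0
print('plate centroid', (S.T@(c-A)).round(1))
# red face / yellow disc ellipse centres relative to slot in S
m=np.zeros(g.shape,bool);m[20:155,215:355]=1
red=m&((hsv[...,0]<8)|(hsv[...,0]>172))&(hsv[...,1]>120);L=(W-A)@S;P=L[red&(abs(L[...,0])<45)&(abs(L[...,1])<45)];print('red h pct',np.percentile(P[:,2],[10,50,90]).round(1),np.percentile(P[:,:2],[1,99],axis=0).round(1).tolist())
# key
b=np.radians(-16);k=np.array([np.sin(-b),0,np.cos(b)])
Rg=Ro.from_quat([.984,.114,-.138,.016]).as_matrix();B=np.array([565,270.7,112])+Rdown(.231)@[3,-.5,0];Bt=Rg.T@(B-np.array([562.02,270.62,93.28]));print('bow in tool',Bt.round(1))
o=R.T@(E[:3,3]-p)
tip=Bt+73*k;Kx=np.array([np.cos(b),0,-np.sin(-b)]);Kx=np.array([k[2],0,-k[0]])
def proj(t):
    q=np.linalg.inv(E)@np.r_[p+R@t,1];return [round(i['fx']*q[0]/q[2]+i['cx'],1),round(i['fy']*q[1]/q[2]+i['cy'],1)]
for nm,t in(("tip",tip),("tip edge far",tip+Kx*2.5+[0,11,0]),("far -y",tip+Kx*2.5-[0,11,0]),("tip near",tip-2.5*Kx),("blade top far",tip-12*k+3.5*Kx),("blade top near",tip-12*k-3.5*Kx),("bow topedge",Bt-23*k+6*Kx),("bow top near",Bt-23*k-6*Kx)):print(nm,proj(t))
sec=np.zeros(g.shape,np.uint8);D=d[190:225,255:305];print(np.round(D[::2,26]).tolist());print(g[190:225,281].tolist());print(np.round(D[14,::3]).tolist())
E
```

```text
plate 4092 [ 629.5 -179.5  155.6] [-0.57   0.084  0.817] [-0.567  0.083  0.819]
[269  93  33  11 361] [284.91135734  97.97506925]
slot centre [ 629.2 -179.5  155.4]
[-0.4 12.8  0. ]
[ -0.4 -12.8   0. ]
[ 4.1 -0.3  0. ]
[-4.1 -0.4 -0. ]
plate centroid [0.3 0.  0. ]
red h pct [-20.9  -5.2  -4.2] [[-38.6, -41.1], [44.1, 37.9]]
bow in tool [  0.5   0.1 -19.6]
tip [np.float64(279.0), np.float64(197.7)]
tip edge far [np.float64(295.4), np.float64(194.4)]
far -y [np.float64(262.7), np.float64(194.5)]
tip near [np.float64(279.1), np.float64(200.9)]
blade top far [np.float64(279.0), np.float64(202.5)]
blade top near [np.float64(279.0), np.float64(211.7)]
bow topedge [np.float64(278.3), np.float64(308.1)]
bow top near [np.float64(278.5), np.float64(327.5)]
[304.0, 308.0, 308.0, 317.0, 197.0, 193.0, 192.0, 189.0, 187.0, 185.0, 183.0, 182.0, 179.0, 176.0, 175.0, 174.0, 171.0, 170.0]
[46, 41, 140, 164, 165, 168, 103, 92, 106, 156, 140, 134, 136, 139, 136, 136, 135, 135, 134, 135, 134, 134, 135, 134, 135, 135, 135, 134, 134, 134, 135, 134, 134, 134, 133]
[381.0, 380.0, 380.0, 191.0, 190.0, 190.0, 190.0, 190.0, 190.0, 189.0, 189.0, 191.0, 191.0, 190.0, 189.0, 330.0, 327.0]
```

```bash
cat > vis.py <<'E'
from fk import *
def keytilt(im,d,i,p,R):
    E=np.array(i['extrinsics']);W=cloud("wrist",d,i);T=(W-p)@R
    hsv=cv2.cvtColor(im,cv2.COLOR_BGR2HSV).astype(int);m=((hsv[...,0]<8)|(hsv[...,0]>172))&(hsv[...,1]>110)
    m[:235]=0;m[300:]=0;m[:,:225]=0;m[:,340:]=0
    P=T[m];
    for _ in range(4):
        c=P.mean(0);n=np.linalg.svd(P-c,full_matrices=False)[2][2];r=(P-c)@n;P=P[abs(r)<max(.8,1.5*r.std())]
    n*=np.sign(n[0]);return n,c,len(P)
E
python3 - <<'E'
from vis import *
p,R,s=cur();im=cv2.imread("pics/w7.png");d=np.load("w7d.npy");i=arm.camera_info("wrist");i['extrinsics']=np.load("w7E.npy")
n,c,k=keytilt(im,d,i,p,R);print(n.round(3),c.round(1),k,'tilt deg',np.degrees(np.arctan2(-n[2],n[0])))
n,c,k=keytilt(*arm.get_image("wrist"),arm.camera_info("wrist"),p,R);print(n.round(3),'tilt deg',np.degrees(np.arctan2(-n[2],n[0])))
E
```

```text
[ 0.962 -0.001 -0.271] [  5.7   0.9 -18.5] 4461 tilt deg 15.747196636573026
[ 0.962 -0.003 -0.272] tilt deg 15.761439815317454
```

```bash
cat >> vis.py <<'E'
TIP=np.array([18.7,1.0,50.6]);B0=np.radians(-15.75);SLOT=np.array([629.2,-179.5,155.4])
def target(tip,th=0,tipT=TIP):
    R=RS@E_('z',th).as_matrix()@E_('y',B0).as_matrix();return tip-R@tipT,R
E
python3 - <<'E'
from vis import *
p,R,s=cur();v,Rt=target(SLOT+14*S[:,2]);print(p,v,delta(p,R,v,Rt))
print(iks(v,Rt,np.load("kin.npy"),q0=s['joints']),s['joints'])
E
```

```text
[ 515.65252392 -157.76526615  222.3853598 ] [ 587.42934512 -172.34702623  208.47381799] (array([0.2591, 0.0161, 0.1467]), array([0.0009, 0.0029, 0.0008]))
[array([ 0.00263881,  0.23285562, -0.34778509,  0.07980453, -0.65915863,
        1.36721971])] [ 0.03820598  0.09628072 -0.48558107  0.09933794 -0.66999951  1.32055695]
```

Emit:
arm_command:
  rows:
    - [[0.1,0.006,0.03],[0,0.001,0]]
    - [[0.18,0.012,0.06],[0,0.002,0]]
    - [[0.24,0.016,0.1],[0,0.003,0]]
    - [[0.259,0.016,0.135],[0.001,0.003,0.001]]
    - [[0.259,0.016,0.147],[0.001,0.003,0.001]]

```text
clock: 13.75
position: [587.0, -172.7, 206.4]
ee_rot: [0.983, -0.073, 0.166, 0.012]
contact_force: [-0.3, 0.2, -1.1]
gripper_width: 44.8
grasp_force: 61.6
```

Emit:
arm_command:
  rows:
    - [[0,0,0],[0,0,0]]
    - [[0,0,0],[0,0,0]]
    - [[0,0,0],[0,0,0]]

```text
clock: 14.05
position: [586.4, -173.3, 208.4]
ee_rot: [0.983, -0.073, 0.167, 0.012]
contact_force: [1.4, 0.3, -0.2]
gripper_width: 44.9
grasp_force: 61.6
```

```bash
python3 - <<'E'
from vis import *
p,R,s=cur();v,Rt=target(SLOT+14*S[:,2]);print(p,s['contact_force'],abs(s['joint_vel']).max(),delta(p,R,v,Rt))
i=arm.camera_info("wrist");im,d=arm.get_image("wrist");cv2.imwrite("pics/w8full.png",im);np.save("w8d.npy",d);np.save("w8E.npy",i['extrinsics'])
cv2.imwrite("pics/w8.png",cv2.resize(im[120:260,200:360],None,fx=4,fy=4,interpolation=cv2.INTER_NEAREST))
E
```

```text
[ 586.36523176 -173.26010573  208.43047896] [ 1.44890937  0.31032478 -0.18249149] 0.0032980854410672453 (array([ 0.0035, -0.0042,  0.001 ]), array([ 0.0001, -0.0001, -0.0006]))
```

View pics/w8.png

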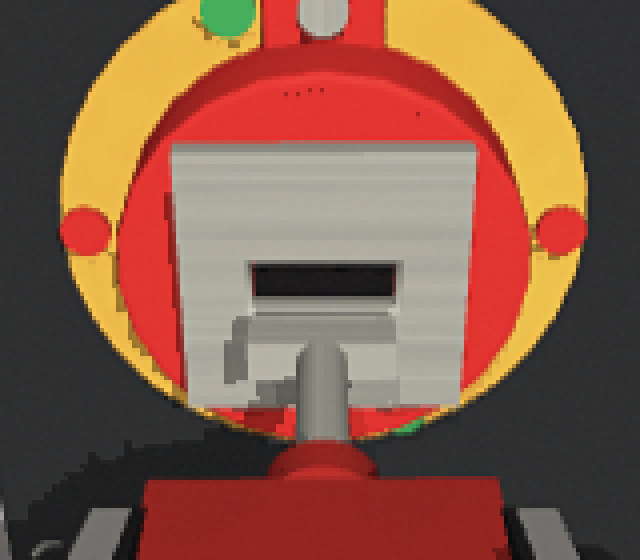

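The crop shows the slot (crop columns 252–396, rows 262–297) and the blade just in front of it: taper edge at row ~301, columns ~250–396. They are aligned sideways. I work out the height and x offset from depth.

```bash
python3 - <<'E'
from vis import *
p,R,s=cur();d=np.load("w8d.npy");i=arm.camera_info("wrist");E=np.load("w8E.npy");i['extrinsics']=E;im=cv2.imread("pics/w8full.png");g=cv2.cvtColor(im,cv2.COLOR_BGR2GRAY)
W=cloud("wrist",d,i)
# plate plane height
sub=np.zeros(g.shape,bool);sub[160:182,246:316]=1;c=np.median(W[sub],0);h0=(c-SLOT)@S[:,2];print('plate h vs before',h0.round(2))
def hit(u,v,h):
    o=E[:3,3];r=E[:3,:3]@np.array([(u-i['cx'])/i['fx'],(v-i['cy'])/i['fy'],1]);n=S[:,2];return S.T@(o+r*((SLOT-o)@n+h)/(r@n)-SLOT)
print('slot edges',[hit(280.5,v,h0)[:2].round(2).tolist() for v in(185,194.5)],[hit(u,190,h0)[:2].round(2).tolist() for u in(262.5,299.)])
L=(W-SLOT)@S
for v in range(192,214):print(v,g[v,[266,272,290]].tolist(),L[v,272].round(1).tolist(),L[v,290].round(1).tolist())
print('cols',[(u,int(g[202,u]),round(float(L[202,u,2]),1)) for u in list(range(258,267))+list(range(294,304))])
n,cc,k=keytilt(im,d,i,p,R);print(n.round(3),(S.T@R@n).round(4))
E
```

```text
plate h vs before 0.07
slot edges [[4.49, 0.14], [-3.26, 0.16]] [[0.49, 13.09], [0.41, -13.15]]
192 [25, 27, 26] [-3.1, 6.4, -3.4] [-3.9, -6.9, -4.8]
193 [21, 19, 20] [-3.9, 6.4, -3.4] [-4.1, -6.9, -3.6]
194 [103, 103, 103] [-5.6, 6.5, -4.9] [-5.2, -6.9, -4.2]
195 [134, 133, 133] [-5.5, 6.4, -3.3] [-5.8, -6.9, -3.7]
196 [150, 151, 151] [-5.1, 6.4, -1.0] [-5.0, -6.8, -0.8]
197 [163, 165, 164] [-5.8, 6.4, -0.7] [-5.7, -6.8, -0.5]
198 [113, 116, 121] [3.0, 5.8, 15.9] [2.5, -6.2, 15.1]
199 [150, 152, 155] [3.7, 5.8, 18.5] [3.6, -6.1, 18.4]
200 [142, 141, 142] [4.1, 5.7, 20.5] [4.6, -6.0, 21.3]
201 [137, 137, 136] [3.5, 5.7, 20.7] [3.9, -6.0, 21.4]
202 [137, 137, 138] [3.8, 5.7, 22.5] [3.7, -6.0, 22.4]
203 [141, 142, 140] [3.4, 5.7, 23.0] [4.1, -5.9, 24.3]
204 [138, 137, 137] [4.0, 5.6, 25.4] [4.4, -5.9, 26.0]
205 [145, 146, 145] [3.6, 5.6, 26.0] [4.4, -5.9, 27.3]
206 [173, 174, 174] [3.4, 5.6, 26.9] [3.4, -5.9, 26.9]
207 [178, 178, 178] [2.1, 5.6, 26.0] [2.3, -5.9, 26.2]
208 [178, 179, 177] [2.3, 5.6, 27.5] [1.6, -5.9, 26.5]
209 [177, 179, 177] [1.0, 5.6, 26.6] [0.3, -6.0, 25.5]
210 [177, 180, 178] [0.5, 5.6, 27.0] [0.6, -5.9, 27.1]
211 [178, 179, 177] [-0.4, 5.7, 26.7] [-0.8, -6.0, 26.2]
212 [177, 180, 177] [-2.0, 5.7, 25.5] [-1.9, -6.0, 25.7]
213 [178, 184, 177] [-2.2, 5.7, 26.3] [-2.6, -6.0, 25.9]
cols [(258, 106, 0.1), (259, 110, -0.6), (260, 110, 0.5), (261, 111, -0.7), (262, 140, 22.1), (263, 139, 21.0), (264, 137, 21.7), (265, 138, 23.1), (266, 137, 21.8), (294, 137, 22.6), (295, 137, 22.3), (296, 137, 21.8), (297, 136, 22.5), (298, 137, 22.4), (299, 171, -0.8), (300, 169, -0.3), (301, 168, -0.2), (302, 169, 0.9), (303, 168, -0.9)]
[ 0.962 -0.003 -0.272] [1.e+00 1.e-03 6.e-04]
```

Emit:
arm_command:
  rows:
    - [[0.004,0.001,0.015],[0,0,0]]
    - [[0.008,0.001,0.03],[0,0,0]]
    - [[0.011,0.001,0.0385],[0,0,0]]
    - [[0.011,0.001,0.0385],[0,0,0]]
    - [[0.011,0.001,0.0385],[0,0,0]]

```text
clock: 14.6
position: [592.4, -174.5, 199.5]
ee_rot: [0.983, -0.073, 0.166, 0.012]
contact_force: [0.5, 1.5, -0.9]
gripper_width: 45.0
grasp_force: 61.6
```

```bash
cat >> vis.py <<'E'
P8=np.array([586.36523176,-173.26010573,208.43047896])  # tip h=14.7, x .4, y .3 rel slot
def rel():
    p,R,s=cur();Rk=R@E_('y',-B0).as_matrix();t8=SLOT+S@[.4,.3,14.7]
    tipT=R8.T@(t8-P8);t=p+R@tipT
    return (S.T@(t-SLOT)).round(2),(Ro.from_matrix(RS.T@Rk).as_rotvec()*180/np.pi).round(2),(S.T@np.array(s['contact_force'])).round(1),np.array(s['wrist_torque']).round(2)
R8=RS@E_('y',B0).as_matrix()
E
python3 - <<'E'
from vis import *
p,R,s=cur();print(p,*rel())
i=arm.camera_info("wrist");im,d=arm.get_image("wrist");E=np.array(i['extrinsics']);W=cloud("wrist",d,i);L=(W-SLOT)@S;g=cv2.cvtColor(im,cv2.COLOR_BGR2GRAY)
cv2.imwrite("pics/w9full.png",im)
for v in range(172,214,1):print(v,g[v,[268,290]].tolist(),L[v,268].round(1).tolist(),L[v,290].round(1).tolist())
E
```

```text
[ 592.39815406 -174.54693401  199.5175511 ] [ 0.29 -0.16  3.86] [-0.06 -0.04  0.12] [-0.3  1.5 -0.9] [0.06 0.71 0.07]
172 [168, 169] [19.7, 7.9, 0.2] [19.7, -6.5, 0.3]
173 [165, 168] [19.0, 7.9, 0.2] [18.5, -6.5, -0.6]
174 [169, 171] [18.1, 7.9, -0.1] [18.1, -6.5, 0.0]
175 [172, 174] [17.6, 7.9, 0.4] [17.3, -6.5, -0.2]
176 [171, 172] [16.5, 8.0, -0.4] [16.3, -6.6, -0.7]
177 [171, 172] [15.5, 8.0, -1.0] [16.0, -6.5, 0.2]
178 [173, 174] [15.1, 8.0, -0.4] [15.1, -6.6, -0.3]
179 [174, 174] [14.6, 8.0, 0.2] [14.5, -6.6, 0.1]
180 [175, 175] [13.7, 8.0, -0.2] [13.6, -6.6, -0.3]
181 [172, 172] [13.1, 8.0, 0.2] [13.1, -6.6, 0.1]
182 [170, 169] [12.5, 8.0, 0.4] [12.1, -6.6, -0.2]
183 [169, 169] [11.2, 8.1, -0.7] [11.9, -6.6, 0.7]
184 [168, 167] [10.9, 8.1, 0.3] [10.7, -6.6, -0.2]
185 [166, 165] [10.0, 8.1, 0.0] [9.6, -6.7, -0.7]
186 [166, 165] [9.0, 8.2, -0.6] [9.5, -6.6, 0.5]
187 [171, 171] [8.6, 8.2, 0.2] [8.4, -6.7, -0.1]
188 [172, 173] [8.0, 8.2, 0.5] [7.2, -6.7, -1.0]
189 [172, 172] [7.1, 8.2, 0.2] [7.1, -6.7, 0.3]
190 [173, 173] [6.8, 8.2, 1.0] [6.0, -6.7, -0.4]
191 [176, 175] [5.2, 8.3,
[... 418 characters left out ...]
141, 142] [3.3, 8.0, 8.4] [3.4, -6.5, 8.7]
201 [137, 136] [3.9, 7.9, 10.7] [3.5, -6.4, 10.0]
202 [137, 138] [3.5, 7.9, 11.4] [3.8, -6.4, 11.8]
203 [140, 139] [3.2, 7.9, 12.0] [3.7, -6.4, 13.0]
204 [137, 136] [3.8, 7.8, 14.3] [4.1, -6.3, 14.9]
205 [145, 144] [3.1, 7.8, 14.3] [4.1, -6.3, 16.2]
206 [174, 174] [3.7, 7.7, 16.6] [2.6, -6.3, 14.9]
207 [178, 178] [2.2, 7.8, 15.4] [2.1, -6.3, 15.4]
208 [178, 177] [0.8, 7.9, 14.4] [2.2, -6.3, 16.6]
209 [178, 177] [0.4, 7.8, 15.0] [0.7, -6.3, 15.5]
210 [177, 177] [-0.3, 7.9, 15.0] [-0.2, -6.3, 15.3]
211 [178, 177] [-0.5, 7.8, 15.8] [-1.4, -6.4, 14.6]
212 [177, 178] [-1.5, 7.9, 15.6] [-1.2, -6.3, 16.0]
213 [179, 178] [-2.0, 7.9, 15.9] [-2.3, -6.4, 15.6]
```

Emit:
arm_command:
  rows:
    - [[0.003,0,0.006],[0,0,0]]
    - [[0.0045,0,0.012],[0,0,0]]
    - [[0.006,0,0.017],[0,0,0]]
    - [[0.0075,0,0.022],[0,0,0]]
    - [[0.0075,0,0.022],[0,0,0]]

```text
clock: 15.15
position: [595.9, -175.0, 194.9]
ee_rot: [0.983, -0.073, 0.166, 0.012]
contact_force: [-0.2, 0.2, -0.2]
gripper_width: 44.6
grasp_force: 61.6
```

```bash
python3 -c "
from vis import *
print(*rel())"
```

```text
[ 0.54 -0.12 -2.  ] [-0.06 -0.04  0.12] [-0.3  0.2 -0. ] [ 0.11  0.74 -0.01]
```

Emit:
arm_command:
  rows:
    - [[0.0015,0,0.006],[0,0,0]]
    - [[0.003,0,0.012],[0,0,0]]
    - [[0.005,0,0.018],[0,0,0]]
    - [[0.006,0,0.023],[0,0,0]]
    - [[0.006,0,0.023],[0,0,0]]

```text
clock: 15.65
position: [599.2, -175.5, 189.9]
ee_rot: [0.983, -0.073, 0.166, 0.012]
contact_force: [-0.5, 0.2, -1.8]
gripper_width: 45.3
grasp_force: 61.6
```

```bash
python3 -c "
from vis import *
print(*rel())"
```

```text
[ 0.42 -0.13 -7.94] [-0.06 -0.04  0.12] [-1.5  0.1 -1.2] [0.1  0.84 0.02]
```

Emit:
arm_command:
  rows:
    - [[0.0026,0,0.0092],[0,0,0]]
    - [[0.0052,0,0.0185],[0,0,0]]
    - [[0.0078,0,0.0277],[0,0,0]]
    - [[0.0104,0,0.037],[0,0,0]]
    - [[0.013,0,0.046],[0,0,0]]

```text
clock: 16.15
position: [605.2, -176.5, 181.0]
ee_rot: [0.983, -0.073, 0.166, 0.012]
contact_force: [-8.5, 2.1, 7.7]
gripper_width: 44.6
grasp_force: 62.4
```

```bash
python3 -c "
from vis import *
print(*rel())"
```

```text
[  0.26  -0.26 -18.79] [-0.07 -0.09  0.11] [-2.7  0.8 11.3] [0.78 2.06 0.21]
```

Emit:
arm_command:
  rows:
    - [[0.0016,0,0.004],[0,0,0]]
    - [[0.0022,0,0.006],[0,0,0]]
    - [[0.0022,0,0.006],[0,0,0]]

```text
clock: 16.45
position: [606.0, -176.6, 179.8]
ee_rot: [0.983, -0.073, 0.166, 0.012]
contact_force: [-6.6, 2.1, 6.1]
gripper_width: 45.2
grasp_force: 62.5
```

```bash
python3 -c "
from vis import *
print(*rel())"
```

```text
[  0.19  -0.26 -20.13] [-0.07 -0.11  0.11] [-2.1  1.1  9. ] [0.73 2.04 0.21]
```

```bash
cat >> vis.py <<'E'
def turnrows(ths,dz=0):
    t8=SLOT+S@[.4,.3,14.7];tipT=R8.T@(t8-P8);k=np.array([np.sin(-B0),0,np.cos(B0)])
    for t in ths:
        r=Ro.from_rotvec(k*t);print(((tipT-r.apply(tipT)+k*dz)/250).round(4).tolist(),(k*t/np.pi).round(4).tolist())
E
python3 -c "
from vis import *
print(arm.read_state()['joints']);turnrows([.13,.26,.39,.52,.65])
x=np.load('kin.npy');q=arm.read_state()['joints']
t8=SLOT+S@[.4,.3,14.7];tipT=R8.T@(t8-P8)
for th in(.65,1.3,1.4):
    v,R=target(SLOT-20*S[:,2],th,tipT);o=iks(v,R,x,q0=q);print(o);q=o[0]
"
```

```text
[-0.00582245  0.29347888 -0.34318691  0.08182588 -0.60470671  1.36872635]
[-0.0, -0.0028, 0.0] [0.0112, 0.0, 0.0398]
[0.0003, -0.0056, -0.0001] [0.0225, 0.0, 0.0797]
[0.001, -0.0084, -0.0003] [0.0337, 0.0, 0.1195]
[0.0021, -0.011, -0.0006] [0.0449, 0.0, 0.1593]
[0.0034, -0.0135, -0.001] [0.0562, 0.0, 0.1991]
[array([-0.10051605,  0.2963268 , -0.24033807, -0.24477148, -0.65203623,
        1.09259479])]
[array([-0.18704157,  0.28222637, -0.22441469, -0.51960321, -0.60286543,
        0.75794143])]
[array([-0.19753248,  0.27882481, -0.22801586, -0.55858771, -0.58718551,
        0.70266391])]
```

Emit:
arm_command:
  rows:
    - [[0,-0.0028,0],[0.0112,0,0.0398]]
    - [[0.0003,-0.0056,-0.0001],[0.0225,0,0.0797]]
    - [[0.001,-0.0084,-0.0003],[0.0337,0,0.1195]]
    - [[0.0021,-0.011,-0.0006],[0.0449,0,0.1593]]
    - [[0.0034,-0.0135,-0.001],[0.0562,0,0.1991]]

```text
clock: 16.95
position: [606.9, -173.2, 180.0]
ee_rot: [0.91, -0.359, 0.167, -0.126]
contact_force: [-7.6, 0.3, 5.1]
gripper_width: 44.8
grasp_force: 62.3
```

```bash
python3 -c "
from vis import *
print(*rel());turnrows([.13,.26,.39,.52,.6])"
```

```text
[ -0.31  -0.1  -20.23] [-0.07 -0.16 37.58] [-3.3 -0.8  8.5] [-0.01  2.33  0.43]
[-0.0, -0.0028, 0.0] [0.0112, 0.0, 0.0398]
[0.0003, -0.0056, -0.0001] [0.0225, 0.0, 0.0797]
[0.001, -0.0084, -0.0003] [0.0337, 0.0, 0.1195]
[0.0021, -0.011, -0.0006] [0.0449, 0.0, 0.1593]
[0.0029, -0.0125, -0.0008] [0.0518, 0.0, 0.1838]
```

Emit:
arm_command:
  rows:
    - [[0,-0.0028,0],[0.0112,0,0.0398]]
    - [[0.0003,-0.0056,-0.0001],[0.0225,0,0.0797]]
    - [[0.001,-0.0084,-0.0003],[0.0337,0,0.1195]]
    - [[0.0021,-0.011,-0.0006],[0.0449,0,0.1593]]
    - [[0.0029,-0.0125,-0.0008],[0.0518,0,0.1838]]

```text
clock: 17.45
position: [609.1, -171.8, 181.4]
ee_rot: [0.757, -0.588, 0.152, -0.24]
contact_force: [-7.9, 1.3, 5.3]
gripper_width: 44.6
grasp_force: 62.4
```

```bash
python3 -c "
from vis import *
print(*rel());p,R,s=cur();print((S.T@np.array(s['wrist_torque'])).round(2));turnrows([.05,.1,.15])"
```

```text
[ -0.38  -0.33 -20.22] [-0.1  -0.12 71.9 ] [-3.5  0.1  8.9] [0.1  2.24 0.71]
[0.23 2.23 0.71]
[-0.0, -0.0011, 0.0] [0.0043, 0.0, 0.0153]
[-0.0, -0.0022, 0.0] [0.0086, 0.0, 0.0306]
[0.0, -0.0033, -0.0] [0.013, 0.0, 0.046]
```

Emit:
arm_command:
  rows:
    - [[0,-0.0011,0],[0.0043,0,0.0153]]
    - [[0,-0.0022,0],[0.0086,0,0.0306]]
    - [[0,-0.0022,0],[0.0086,0,0.0306]]

```text
clock: 17.75
position: [609.5, -171.6, 181.6]
ee_rot: [0.727, -0.62, 0.149, -0.257]
contact_force: [-7.2, 1.3, 6.5]
gripper_width: 45.0
grasp_force: 62.3
```

```bash
python3 -c "
from vis import *
print(*rel());p,R,s=cur();print((S.T@np.array(s['wrist_torque'])).round(2));n,c,k=keytilt(*arm.get_image('wrist'),arm.camera_info('wrist'),p,R);print(n.round(3))"
```

```text
[ -0.45  -0.34 -20.24] [-0.1  -0.11 77.36] [-2.2  0.3  9.5] [-0.08  2.25  0.88]
[0.17 2.21 0.95]
[ 0.962 -0.007 -0.272]
```

Emit:
arm_command:
  rows:
    - [[0,-0.001,0],[0.004,0,0.015]]
    - [[0,-0.0016,0],[0.006,0,0.021]]
    - [[0,-0.0016,0],[0.006,0,0.021]]

```text
clock: 18.1
position: [609.8, -171.6, 181.8]
ee_rot: [0.705, -0.64, 0.146, -0.268]
contact_force: [-7.4, 1.5, 5.6]
gripper_width: 44.7
grasp_force: 62.4
```

```bash
python3 -c "
from vis import *
print(*rel());p,R,s=cur();print((S.T@np.array(s['wrist_torque'])).round(2));n,c,k=keytilt(*arm.get_image('wrist'),arm.camera_info('wrist'),p,R);print(n.round(3))"
```

```text
[ -0.4   -0.29 -20.23] [-0.09 -0.09 81.04] [-3.   0.4  8.9] [-0.5   2.34  1.36]
[0.1  2.24 1.59]
[ 0.962 -0.01  -0.273]
```

Emit:
arm_command:
  rows:
    - [[0,0.0011,0],[-0.0043,0,-0.0153]]
    - [[0,0.0016,0],[-0.006,0,-0.021]]
    - [[0,0.0016,0],[-0.006,0,-0.021]]

```text
clock: 18.45
position: [609.6, -171.6, 181.7]
ee_rot: [0.727, -0.619, 0.149, -0.257]
contact_force: [-8.0, -0.1, 5.8]
gripper_width: 44.6
grasp_force: 62.5
```

Emit:
arm_command:
  rows:
    - [[0,0,0],[0,0,0]]
    - [[0,0,0],[0,0,0]]
    - [[0,0,0],[0,0,0]]
    - [[0,0,0],[0,0,0]]
    - [[0,0,0],[0,0,0]]
  grip: 1

```text
clock: 18.95
position: [611.2, -171.6, 181.4]
ee_rot: [0.726, -0.62, 0.15, -0.257]
contact_force: [-1.1, -0.5, -0.2]
gripper_width: 85.1
grasp_force: 0.0
```

Emit:
arm_command:
  rows:
    - [[0,0,-0.05],[0,0,0]]
    - [[0,0,-0.15],[0,0,0]]
    - [[0,0,-0.3],[0,0,0]]
    - [[0,0,-0.4],[0,0,0]]
    - [[0,0,-0.45],[0,0,0]]

```text
clock: 19.45
position: [550.1, -193.6, 277.6]
ee_rot: [0.726, -0.619, 0.152, -0.258]
contact_force: [0.0, 0.0, 0.3]
gripper_width: 85.1
grasp_force: 0.0
```

```bash
python3 -c "
from vis import *
print(*rel())
for c in('wrist','scene'):
    im,d=arm.get_image(c);cv2.imwrite(f'pics/{c}9.png',im)
    print([(r['position'],round(r['score'],2)) for r in arm.spot_in(c,'key_bow')[:3]])
a=cv2.imread('pics/wrist9.png');b=cv2.imread('pics/scene9.png')[240:330,120:250]
o=np.zeros((420,800,3),np.uint8);o[:,:440]=a[:,60:500];o[:249,440:800]=cv2.resize(b,(360,249));cv2.imwrite('pics/end.png',o)"
```

```text
[  9.43 -30.79  90.24] [6.000e-02 3.000e-01 7.743e+01] [0.2 0.  0.2] [-0.32  1.05 -0.02]
[([285.3, 214.3], 0.89), ([275.6, 100.0], 0.21)]
[([263.1, 190.7], 0.67), ([168.7, 259.6], 0.6), ([399.7, 273.0], 0.53)]
```

View pics/end.png

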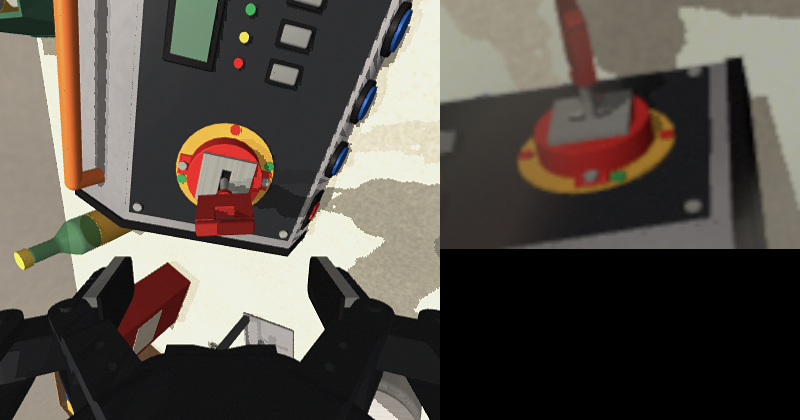

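The key stands in the switch (end picture 225,195), turned, and the gripper is clear. I measure its angle before handing in.

```bash
python3 -c "
from vis import *
i=arm.camera_info('wrist');im,d=arm.get_image('wrist');W=cloud('wrist',d,i);L=(W-SLOT)@S
hsv=cv2.cvtColor(im,cv2.COLOR_BGR2HSV).astype(int);m=((hsv[...,0]<8)|(hsv[...,0]>172))&(hsv[...,1]>110)&(L[...,2]>25)&(L[...,2]<95)&(np.linalg.norm(L[...,:2],axis=-1)<50)
P=L[m];print(len(P),P.min(0),P.max(0));rng=np.random.default_rng(0);best=0
for _ in range(300):
    a=P[rng.choice(len(P),3,False)];n=np.cross(a[1]-a[0],a[2]-a[0]);l=np.linalg.norm(n)
    if l<100: continue
    n/=l
    if abs(n[2])>.6: continue
    q=abs((P-a[0])@n)<1
    if q.sum()>best:best=q.sum();Q=P[q]
c=Q.mean(0);n=np.linalg.svd(Q-c,full_matrices=False)[2][2];n*=np.sign(n[1]);print(best,c.round(1),n.round(3),np.degrees(np.arctan2(n[1],n[0])))
"
```

```text
2450 [-23.36763902 -12.18097124  27.28177813] [22.93335734 10.66377866 80.53305036]
1552 [ 0.6 -5.3 57.3] [-0.268  0.963 -0.015] 105.56774256653432
```

```bash
python3 -c "
from bench import arm
print(arm.job_done())"
```

```text
the job is handed in; nothing more can be done
None
```

The job is handed in: the red key is in the switch, turned clockwise about 74° (1.30 rad) to the on stop and left locked there, with the gripper clear; I moved nothing else.

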